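# Clamp a thin-walled specimen cup gently and lock the clamp

### The arm

A 7-joint arm with a two-finger parallel gripper is mounted at the origin on a cart in front of the work surface, level with it; the furniture and walls round the work are solid. World frame = base frame: x ahead of the robot, y to its left, z up, the work surface at z = 0. Lengths are in mm, angles in rad, forces in N, time in s.
With the tool pointing down it reaches from about 400 to 850 mm from the base axis. Payload 4.5 kg.
Tool frame: the origin (TCP) lies midway between the tips of the shut fingers; the grasp point (between the pads) lies 19 mm behind it (bot.hold_point_z is the z of the grasp point in the tool frame, in mm); z points along the fingers, y is the line along which they close (so a half turn about z gives the same grasp; the last joint's range is limited). The gripper opens to 85 mm and grips with 20 to 120 N. Pads are 22 mm wide; open, the fingers measure 114 mm over their backs; the gripper's body (76 mm by 85 mm) begins 54 mm behind the grasp point. The pads swing forward as they close: fully open they stand 13 mm farther back than shut.
Start: joints at [-1.229, 0.689, -0.195, 1.565, 0.157, 0.902, -0.215], TCP at [189.333, 595.66, 195.217] pointing down, gripper open.
Joint ranges: [-3.01, 3.01], [-0.46, 2.08], [-1.47, 1.51], [0.13, 2.56], [-1, 4.14], [0.04, 2.09], [-2.66, 2.66]. Speed limits (rad/s): [2.57, 2.57, 3.14, 3.14, 3.14, 3.14, 3.14].

### API

Orientations are given as a unit quaternion [x, y, z, w].
In Python, from bench import monitor, cams, order, bot gives the robot as it stands.
- The arm moves only by the tool step_arm, never from a script. Its argument "motion" is a list that holds one entry, the list of rows, each a list of 7 numbers: the opening, from 0 (shut) to 1 (fully open), then the shift along the tool's x, y, z in cm, then the turn, a rotation vector about the tool's x, y, z in units of 5 degrees (1.0 is 5 degrees). A call has exactly 5 rows; each row shifts and turns the commanded pose from where the row before left it, along the tool's axes as they then stand; what a row does not reach is not made up. A row lasts 1/10 s, in which the tool goes at most 50 mm and 8.59 degrees, less where a joint would pass 70% of its speed; a pose out of reach is approached as far as the arm can. A call with a gripper value outside its range is refused whole. The fingers move at their own pace and stop on an object; "squeeze" is the grip in N (left out, the last holds). Time passes only in rows, so rows that do not move let the fingers close, or fill a call up. It gives the time, the measured TCP pose, the force, the opening and the grip force at its end, in the units of the state.
- monitor.read_state(): the state, without advancing time (a new reading comes with each control period).
- cams.grab_frame(name): name is "scene" or "top" or "wrist"; returns a dict with "pixels" (384x512x3 uint8, blue, green, red), "fx", "fy", "cx", "cy" (pixels), "dist_coeffs" ([k1, k2, p1, p2, k3] as OpenCV has them; the pictures are not rectified), "cam_to_world" (4x4, takes a point from camera to world coordinates). Camera axes: x right, y down, z forward; pixel columns grow to the right and rows downward; lengths in mm; the calibration is good to about 2 mm. A picture is of the moment at which its call begins. There is no depth.
- order.sign_off(): hands the job in; it is judged then, once.
The state is a dict: "time_s": time; "qpos": joint angles; "joint_velocities": joint speeds; "effort": joint torques, N m; "tool_pos": TCP position; "orientation": TCP orientation; "wrist_force": force on the tool from outside, world axes, zero at the start; "ft_torque": the same for the moment, N m; "gripper_width": finger opening in mm; "gripper_force": force on a finger pad.
Only numpy, scipy, OpenCV 4.12 (cv2) and the standard library are available. Lean on these libraries where they do the work, as an engineer would, in place of code of your own. Each camera call takes 0.05 s, during which the arm holds its last target. There are 200 camera calls.

### The job

Clamp the specimen cup upright in the clamp stand, handling it gently throughout because its wall is thin: use a light grip, about as light as the gripper allows, and do not bang it, tip it or press it down. First stand the cup on the plate in the vee block and let go of it; then loosen the hexagonal lock nut by about a sixth of a turn without moving the adjuster, turn the adjuster clockwise until the spring pad bears lightly on the cup (pressed in about 4 mm, well short of its 10 mm stop), and tighten the nut fully again without upsetting the setting. Leave the other things on the table where they are.

Things in the scene. Friction and masses are not known exactly. Their poses are not given: they have to be found in the camera images.
- cup_center (a point): Loose lidded specimen cup, clear tapered body, ribbed red screw lid, 72 mm tall, 0.07 to 0.13 kg; stands in front of the centrifuge, to its right. Point: on its axis (z) half-way up, 36 mm above its foot. Lid 62 mm across, 24 to 36 mm above this point; body at most 56 mm. Grip it by the lid with the lightest grip, about 20 N a finger; over 40 N a finger counts as crushing.
- seat (a point): On top of the clamp stand's plate, 10 mm above the table, where the axis of a seated cup passes (cup centre 36 mm higher); z up, x along the stand from the column to the vee block. Set the cup here or up to 5 mm short of it (-x): the pad pushes it home. Let go with its foot at most 4 mm above the plate; press with less than 15 N.
- nut_center (a point): Hexagonal steel lock nut on the column, 40 mm across flats, 14 mm thick, axis upright; point: its centre, 57 mm above the table. Its frame turns with it: flats face along its x and every 60 degrees. The column under it is 30 to 38 mm across, so fingertips may reach below it. The adjuster head above, within 15 mm of the axis and up to 99 mm above the table, passes between fingers holding the nut.
- lock_nut (a joint): Nut angle in rad: 0 is tight (stop), grows as it is loosened, counter-clockwise seen from above, up to 1.6. Needs about 0.1 N m; starts at 0 to 0.06.
- adjuster_head (a point): Flatted steel head of the adjuster screw, on the same upright axis above the nut: a bar 26 mm long (along x of this frame), 12 mm wide (along y), 21 mm tall; this point is its centre, 88.5 mm above the table, 24.5 mm above the nut's top. Grip it by its two long flats. Its frame turns with it.
- head_end (a point): Point on the end of the adjuster's bar head, 13 mm from its axis; used to see whether the adjuster was moved.
- adjuster (a joint): Adjuster angle, rad: grows clockwise seen from above, 0 to 2.2, stays where left, needs about 0.08 N m; starts at 0.1 to 0.6. Drives the pad towards the vee block, 12 mm per rad. At 0 the pad face is 14.5 mm short of a seated cup: it touches at about 1.2 and is pressed in 4 mm at about 1.55.
- pad_face (a point): Spring pad: upright black rubber plate 26 mm wide and 31 mm tall backed with steel, on two sprung pins on the carriage between column and cup. This point is the middle of its face's upper edge region, 50 mm above the table; x points towards the cup.
- pad (a joint): How far the pad is pressed back on its springs, in m: 0 free, 0.010 at its stop; spring 500 N/m (2 N at 4 mm). Wanted: 0.0015 to 0.007. More than 0.0085 at any time counts as crushing the cup.
- meter: Bystander: white hand-held meter lying flat, 93 x 52 x 20 mm, origin under its middle, on the table between cup and clamp stand.
- white_vial: Bystander: white-capped cylindrical vial 51 mm across and 137 mm tall, origin under its middle, behind and to the left of the centrifuge.
- clamp_stand: Fixed aluminium plate 215 x 96 x 10 mm, origin under it, 70 mm from seat along -x. Column at the near end, 135 mm from seat; at the far end a grey vee block: two upright faces 45 degrees either side of +x, open to -x, 45 mm above the plate, reaching 31 mm to each side. If the lid is held across the stand (fingers at its +y and -y), they clear vee block and pad.
Things that resemble listed ones, but are neither listed nor needed, are in the scene too. Several things look just like the part that bears cup_center: the one meant starts farthest to the robot's left.

How it is judged:
By the outcome, as a careful person would: the job done as asked, in the order asked, and still so for the second after the job is handed in, with the robot touching nothing.
It also fails if it takes over 61 s, if anything falls off the work surface, if the arm or the gripper's body presses on something with over 40 N, if the wrist force passes 120 N, or if a joint passes its speed limit or range.

## Working session

There is one attempt and no reset: what is moved stays moved. The work goes in short steps, Python scripts to look and compute and a tool call to move; the robot and the scene stay as the last step left them, time stands still between calls to the robot, and variables do not carry over. Pictures are saved under pics/ and viewed, at most 10 in all, crops included, and the job is handed in when it is done.

Besides the shell and the picture viewer there is one more tool, called as name(argument=value, ...), one argument or row to a line, values as JSON. step_arm: Moves the arm, as the interface text tells. Its arguments: {"type":"object","properties":{"motion":{"type":"array","items":{"type":"array","items":{"type":"array","items":{"type":"number"}}}},"squeeze":{"type":"number"}},"required":["motion"]}

```bash
mkdir -p pics; ls; cat > h.py <<'E'
import numpy as np, cv2
from bench import monitor, cams, order, bot
from scipy.spatial.transform import Rotation as R
def grab(n):
    f=cams.grab_frame(n); f['K']=np.array([[f['fx'],0,f['cx']],[0,f['fy'],f['cy']],[0,0,1.]]); f['T']=np.array(f['cam_to_world']); f['D']=np.array(f['dist_coeffs'],float); return f
def ray(f,uv):
    p=cv2.undistortPoints(np.array([[uv]],float),f['K'],f['D'])[0,0]
    return f['T'][:3,3],f['T'][:3,:3]@np.array([p[0],p[1],1.])
def onz(f,uv,z):
    o,d=ray(f,uv); return o+d*(z-o[2])/d[2]
def proj(f,P):
    Ti=np.linalg.inv(f['T']); return cv2.projectPoints(np.array([P],float),cv2.Rodrigues(Ti[:3,:3])[0],Ti[:3,3],f['K'],f['D'])[0][0,0]
def save(name,img): cv2.imwrite('pics/'+name+'.png',img)
def st():
    s=monitor.read_state(); print({k:np.round(s[k],3).tolist() for k in s if k not in('effort','joint_velocities')}); return s
E
python3 - <<'E'
from h import *
s=st(); print(bot.hold_point_z, R.from_quat(s['orientation']).as_matrix().round(3))
for n in('scene','top'):
    f=grab(n); save(n+'0',f['pixels']); print(n,f['T'].round(2).tolist(),f['fx'])
E
```

```text
pics
{'time_s': 0.0, 'qpos': [-1.229, 0.69, -0.195, 1.566, 0.157, 0.903, -0.215], 'tool_pos': [189.181, 594.89, 194.38], 'orientation': [0.153, 0.988, -0.001, -0.0], 'wrist_force': [-0.389, -0.801, -0.111], 'ft_torque': [0.033, -0.027, -0.005], 'gripper_force': 0.0, 'gripper_width': 85.099}
-18.700000000000003 [[-0.953  0.303 -0.   ]
 [ 0.303  0.953 -0.002]
 [-0.    -0.002 -1.   ]]
scene [[0.79, -0.44, 0.43, 119.53], [-0.61, -0.59, 0.53, -537.04], [0.01, -0.68, -0.73, 845.42], [0.0, 0.0, 0.0, 1.0]] 467.6819415115117
top [[0.03, -0.97, 0.22, 318.27], [-1.0, -0.02, 0.01, -9.35], [-0.01, -0.22, -0.97, 1111.99], [0.0, 0.0, 0.0, 1.0]] 461.3967115184443
```

View pics/scene0.png

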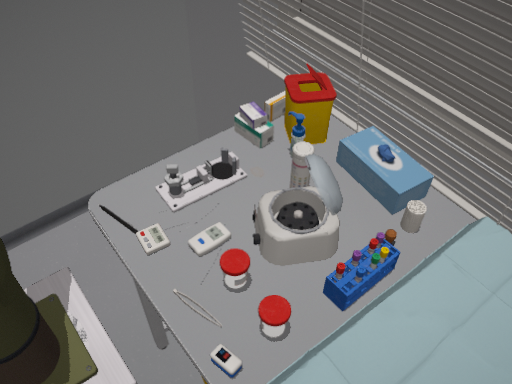

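View pics/top0.png

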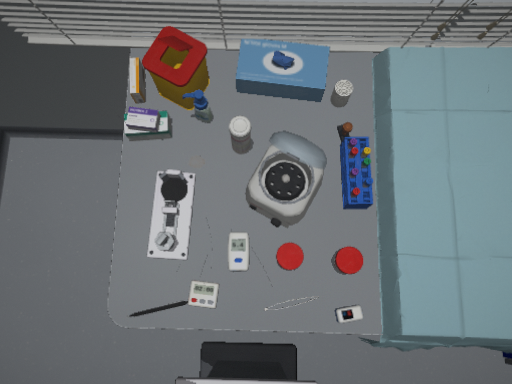

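The scene and top views show two red-lidded cups: at top (290,256) and top (349,261). Image right is -y, so the one at (290,256) is farther to the robot's left and is the one meant. It also stands in front of and to the right of the centrifuge. The clamp stand is at about (172,215), with its column at (166,240). I'll confirm with an enlarged crop and measure.

```bash
python3 - <<'E'
from h import *
t=grab('top'); s=grab('scene')
for n,f in(('top',t),('scene',s)):
    hsv=cv2.cvtColor(f['pixels'],cv2.COLOR_BGR2HSV)
    m=(((hsv[...,0]<8)|(hsv[...,0]>172))&(hsv[...,1]>150)&(hsv[...,2]>90)).astype('uint8')
    for c in cv2.findContours(m,0,2)[0]:
        a=cv2.contourArea(c)
        if a>250:
            e=cv2.fitEllipse(c); print(n,np.round(e[0],1),a,onz(f,e[0],70).round(1), onz(f,e[0],66).round(1))
for uv in((166,240),(174,188)): print(uv,[onz(t,uv,z).round(0) for z in(10,60,99)])
a=cv2.resize(t['pixels'][160:280,130:250],(480,480),interpolation=2)
b=cv2.resize(s['pixels'][135:215,150:260],(480,349),interpolation=2)
c=cv2.resize(t['pixels'][230:290,260:370],(320,175),interpolation=2)
o=np.zeros((600,800,3),'uint8'); o[:480,:480]=a
o[:233,480:]=cv2.resize(b,(320,233)); o[240:415,480:]=c
save('c0',o)
E
```

```text
top [348.9 259.8] 533.5 [ 416.8 -223.6   70. ] [ 417.2 -224.4   66. ]
top [289.5 255.8] 516.0 [422.  -91.1  70. ] [422.4 -91.4  66. ]
top [174.1  55.5] 2319.0 [910.  197.9  70. ] [912.3 198.7  66. ]
scene [274.2 310.1] 743.5 [ 416.5 -225.3   70. ] [ 418.  -223.7   66. ]
scene [234.6 261.8] 599.5 [421.9 -93.5  70. ] [423.4 -91.3  66. ]
scene [309.7  87.1] 1207.0 [953.6 267.9  70. ] [957.9 272.1  66. ]
(166, 240) [array([459., 200.,  10.]), array([452., 191.,  60.]), array([447., 183.,  99.])]
(174, 188) [array([587., 189.,  10.]), array([575., 180.,  60.]), array([565., 173.,  99.])]
```

View pics/c0.png

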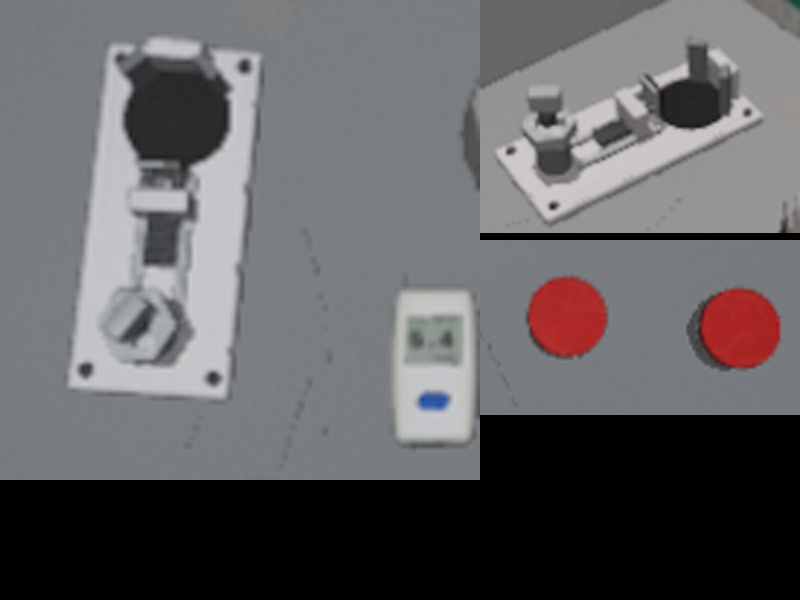

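The crop confirms it: the left cup at (289.5,255.8) stands upright, and the other is at (349,260). The vee block is at the top of the stand, a black disc at about (171,190) marks the seat, and the nut and bar head are at about (166,241). Next, the stand's pose.

```bash
python3 - <<'E'
from h import *
t=grab('top'); s=grab('scene')
c=np.array([(110,43),(262,55),(229,398),(68,386)])/4+[129.6,159.6]
P=np.array([onz(t,u,10) for u in c]);print('corners',P.round(0))
k=[np.linalg.norm(P[i]-P[(i+1)%4]).round(0) for i in range(4)];print(k)
ax=(P[0]+P[1]-P[2]-P[3])[:2]; print('yaw',np.arctan2(ax[1],ax[0]), 'centre',P.mean(0).round(1)); u=ax/np.linalg.norm(ax)
print('seat',P.mean(0)[:2]+70*u,'col',P.mean(0)[:2]-65*u)
for n,f in(('top',t),('scene',s)):
    g=cv2.cvtColor(f['pixels'],cv2.COLOR_BGR2GRAY)
    m=(g<50).astype('uint8')
    for q in cv2.findContours(m,0,2)[0]:
        a=cv2.contourArea(q); M=q.mean((0,1)).round(0)
        if 150<a<1500: 
            e=cv2.fitEllipse(q); print(n,np.round(e,1) if 0 else [np.round(x,1) for x in e],a,onz(f,e[0],10).round(1))
E
```

```text
corners [[631. 234.  10.]
 [626. 139.  10.]
 [414. 148.  10.]
 [419. 243.  10.]]
[np.float64(95.0), np.float64(212.0), np.float64(96.0), np.float64(212.0)]
yaw -0.04320188079142413 centre [522.7 190.9  10. ]
seat [592.60905757 187.84299879] col [457.73502014 193.67343865]
top [array([173.6, 189.1]), array([22.7, 24.6]), np.float64(71.9)] 425.5 [584.5 189.7  10. ]
top [array([284.5, 181.2]), array([36.4, 38.4]), np.float64(107.1)] 1091.5 [611.1 -82.5  10. ]
top [array([ -7.5, 118.4]), array([68.4, 79.6]), np.float64(52.8)] 628.0 [755.5 652.1  10. ]
scene [array([334.5, 294.8]), array([15.3, 33. ]), np.float64(144.4)] 326.0 [ 559.6 -249.6   10. ]
scene [array([301. , 215.7]), array([21.9, 32.6]), np.float64(112.3)] 231.5 [645.9 -48.2  10. ]
scene [array([221.6, 170.4]), array([15.4, 22.6]), np.float64(89.8)] 251.5 [584.5 188.6  10. ]
```

step_arm(
  motion=[
    [[1,-4,-2,0,0,0,0],[1,-4,-2,0,0,0,0],[1,-4,-2,0,0,0,0],[1,-4,-2,0,0,0,0],[1,-4,-2,0,0,0,0]],
  ],
  squeeze=20,
)

```text
time_s: 0.8
tool_pos: [350.8, 438.4, 195.3]
orientation: [0.153, 0.988, 0.0, 0.0]
wrist_force: [0.2, 0.2, -0.8]
gripper_width: 85.5
gripper_force: 0.0
```

step_arm(
  motion=[
    [[1,-1.5,-4,0,0,0,-1],[1,-1.5,-4,0,0,0,-1],[1,-1.5,-4,0,0,0,-1],[1,-1.5,-4,0,0,0,0],[1,-1.5,-4,0,0,0,0]],
  ],
)

```text
time_s: 1.3
tool_pos: [393.9, 230.3, 195.4]
orientation: [0.023, 1.0, 0.0, 0.0]
wrist_force: [-0.1, 0.1, 1.9]
gripper_width: 85.5
gripper_force: 0.0
```

step_arm(
  motion=[
    [[1,-0.5,-4.5,0,0,0,0],[1,-0.5,-4.5,0,0,0,0],[1,-0.5,-4.5,0,0,0,0],[1,-0.5,-4.5,0,0,0,0],[1,-0.5,-4.5,0,0,0,0]],
  ],
)

```text
time_s: 1.8
tool_pos: [408.3, 4.2, 195.4]
orientation: [0.023, 1.0, 0.0, 0.0]
wrist_force: [0.5, 0.5, 1.0]
gripper_width: 85.2
gripper_force: 0.0
```

step_arm(
  motion=[
    [[1,-0.6,-3.2,1.5,0,0,0],[1,-0.6,-3.2,1.5,0,0,0],[1,-0.6,-3.1,1.5,0,0,0],[1,0,0,0,0,0,0],[1,0,0,0,0,0,0]],
  ],
)

```text
time_s: 2.3
tool_pos: [421.7, -90.2, 150.0]
orientation: [0.024, 1.0, 0.0, -0.0]
wrist_force: [1.1, 0.7, 0.0]
gripper_width: 85.3
gripper_force: 0.0
```

```bash
python3 - <<'E'
from h import *
s=st(); f=grab('wrist'); print(f['T'].round(2).tolist(),f['fx'])
hsv=cv2.cvtColor(f['pixels'],cv2.COLOR_BGR2HSV)
m=(((hsv[...,0]<8)|(hsv[...,0]>172))&(hsv[...,1]>150)&(hsv[...,2]>60)).astype('uint8')
for c in cv2.findContours(m,0,2)[0]:
    if cv2.contourArea(c)>250:
        e=cv2.fitEllipse(c); print([np.round(x,1) for x in e],cv2.boundingRect(c),onz(f,e[0],72).round(1),onz(f,e[0],66).round(1))
save('w0',f['pixels'])
E
```

```text
{'time_s': 2.3, 'qpos': [0.314, 0.541, -0.319, 2.17, 0.357, 0.479, 1.242], 'tool_pos': [421.692, -90.166, 149.961], 'orientation': [0.024, 1.0, 0.0, -0.0], 'wrist_force': [1.086, 0.747, 0.006], 'ft_torque': [-0.038, -0.008, -0.029], 'gripper_force': 0.0, 'gripper_width': 85.294}
[[0.05, 0.96, 0.29, 346.91], [1.0, -0.05, -0.01, -86.77], [-0.0, 0.29, -0.96, 328.29], [0.0, 0.0, 0.0, 1.0]] 320.54401118069006
[array([106.1, 186. ]), array([63.5, 71.7]), np.float64(132.1)] (72, 152, 69, 69) [ 414.6 -222.2   72. ] [ 416.1 -225.4   66. ]
[array([260.3, 184.6]), array([68.4, 70.8]), np.float64(87.4)] (225, 151, 72, 68) [419.6 -91.3  72. ] [421.3 -91.5  66. ]
```

View pics/w0.png

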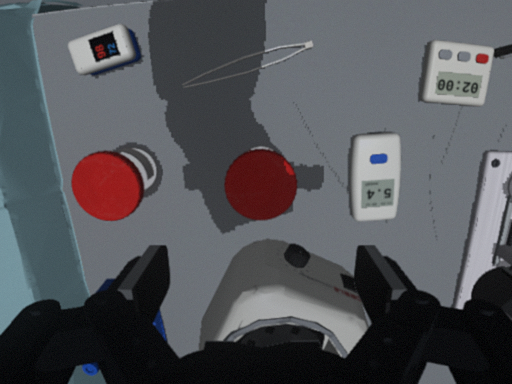

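The lid shows at (260,185), which casts to about (421,-91.5), matching the top view. The neighbouring cup at (106,186) stays clear. I'll descend and close gently.

step_arm(
  motion=[
    [[1,0,-0.1,2.5,0,0,0],[1,0,0,2.5,0,0,0],[1,0,0,2.5,0,0,0],[1,0,0,2.0,0,0,0],[1,0,0,1.2,0,0,0]],
  ],
  squeeze=20,
)

```text
time_s: 2.85
tool_pos: [422.1, -88.8, 42.5]
orientation: [0.021, 1.0, 0.001, 0.0]
wrist_force: [-0.2, -0.1, -0.1]
gripper_width: 85.3
gripper_force: 0.0
```

step_arm(
  motion=[
    [[0.9,0,0,0,0,0,0],[0.82,0,0,0,0,0,0],[0.78,0,0,0,0,0,0],[0.75,0,0,0,0,0,0],[0.72,0,0,0,0,0,0]],
  ],
)

```text
time_s: 3.35
tool_pos: [422.2, -90.8, 43.8]
orientation: [0.023, 1.0, 0.0, 0.001]
wrist_force: [0.8, 0.6, 0.2]
gripper_width: 61.6
gripper_force: 0.0
```

step_arm(
  motion=[
    [[0.7,0,0,0,0,0,0],[0.68,0,0,0,0,0,0],[0.66,0,0,0,0,0,0],[0.64,0,0,0,0,0,0],[0.6,0,0,0,0,0,0]],
  ],
)

```text
time_s: 3.85
tool_pos: [421.7, -90.8, 43.1]
orientation: [0.023, 1.0, 0.0, -0.0]
wrist_force: [-0.1, 0.3, -0.9]
gripper_width: 51.0
gripper_force: 0.0
```

The width went to 51 mm with no force, so the fingers are not on the lid. Taking a look.

```bash
python3 - <<'E'
from h import *
f=grab('wrist'); s=grab('scene')
o=np.zeros((384,800,3),'uint8'); o[:,:400]=f['pixels'][:,70:470]; o[:,400:]=cv2.resize(s['pixels'][180:340,150:317],(400,384),interpolation=2)
save('w1',o)
E
```

```text
(no output)
```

View pics/w1.png

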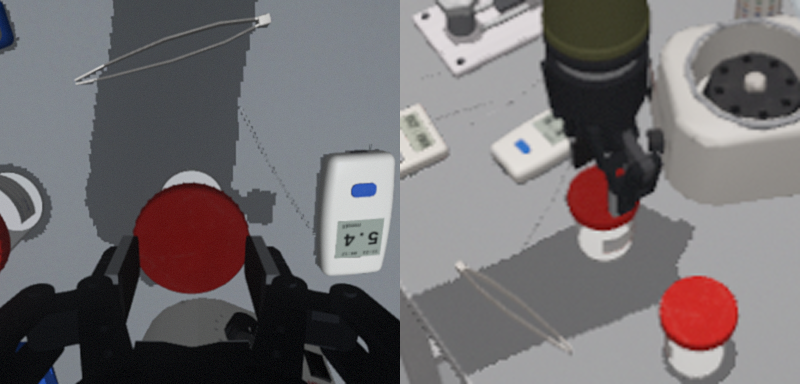

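```bash
python3 - <<'E'
from h import *
st()
for n in('wrist','scene','top'):
    f=grab(n)
    hsv=cv2.cvtColor(f['pixels'],cv2.COLOR_BGR2HSV)
    m=(((hsv[...,0]<8)|(hsv[...,0]>172))&(hsv[...,1]>150)&(hsv[...,2]>60)).astype('uint8')
    for c in cv2.findContours(m,0,2)[0]:
        if cv2.contourArea(c)>150:
            e=cv2.fitEllipse(c); p=onz(f,e[0],68)
            if p[0]<500: print(n,[np.round(x,1) for x in e],cv2.boundingRect(c),p.round(1))
    if n=='wrist':
        for P in((421.7,-90.8,43.1),(421.7,-65,68),(421.7,-116,68),(421.7,-60,50)): print(P,proj(f,P).round(0))
E
```

```text
{'time_s': 3.95, 'qpos': [0.167, 0.759, -0.099, 2.26, 0.499, 0.143, 1.125], 'tool_pos': [421.72, -90.769, 43.134], 'orientation': [0.023, 1.0, 0.0, -0.0], 'wrist_force': [-0.499, 0.72, -0.351], 'ft_torque': [-0.038, -0.025, 0.094], 'gripper_force': 0.0, 'gripper_width': 51.456}
wrist [array([260.8, 238.9]), array([106.9, 113.7]), np.float64(94.3)] (204, 185, 115, 108) [420.1 -91.3  68. ]
wrist [array([ 24.5, 237.4]), array([ 92. , 109.5]), np.float64(144.7)] (0, 185, 78, 105) [ 414.7 -221.9   68. ]
wrist [array([15.6, 29.6]), array([12. , 21.6]), np.float64(163.6)] (8, 20, 16, 21) [ 309.9 -200.8   68. ]
(421.7, -90.8, 43.1) [262. 223.]
(421.7, -65, 68) [311. 240.]
(421.7, -116, 68) [214. 243.]
(421.7, -60, 50) [315. 226.]
scene [array([274.1, 310.1]), array([30.1, 31.9]), np.float64(104.2)] (259, 295, 32, 31) [ 417.2 -224.4   68. ]
scene [array([233.6, 262.4]), array([24.1, 28.4]), np.float64(96.3)] (220, 249, 30, 27) [420.3 -92.3  68. ]
```

```bash
python3 - <<'E'
from h import *
f=grab('wrist'); im=f['pixels'].copy()
a=im[170:320,150:370]; o=cv2.resize(a,(792,540),interpolation=cv2.INTER_CUBIC)
o=cv2.convertScaleAbs(o,alpha=2.0,beta=25)
for y in(-90.8-25.7,-90.8+25.7):
  for dx in(-11,):
    for z in(50,60,72,90,110):
        p=(proj(f,(421.7+dx,y,z))-[150,170])*3.6
        cv2.circle(o,tuple(int(v) for v in p),3,(0,255,0),-1); cv2.putText(o,str(z),(int(p[0])+4,int(p[1])),0,.4,(0,255,0))
save('w2',o)
E
```

```text
(no output)
```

View pics/w2.png

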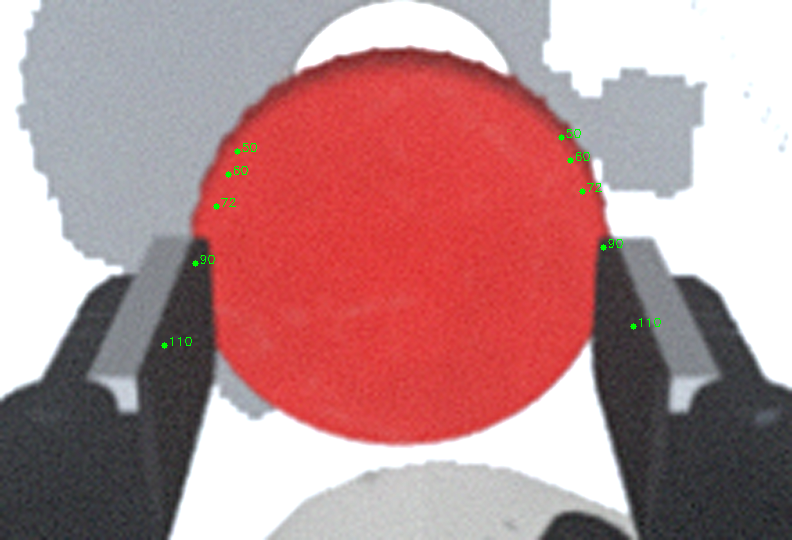

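```bash
python3 - <<'E'
from h import *
f=grab('wrist')
# pad tip inner corners seen in w2 (zoomed 3.6, offset 150,170)
c={'L':(208,238),'R':(598,238),'Lb':(213,345),'Rb':(594,345)}
C={k:np.array(v)/3.6+[150,170]-0.36 for k,v in c.items()}
for z in (50,60,65,70,75,80,85,90):
    q={k:onz(f,v,z) for k,v in C.items()}
    print(z,'gap',(q['R']-q['L'])[1].round(1),(q['Rb']-q['Lb'])[1].round(1),'xspan',(q['Lb']-q['L'])[0].round(1),'x',q['L'][0].round(1),q['Lb'][0].round(1))
s=grab('scene')
for z in(45,50,60,70,80,90): print(z,[((proj(s,(421.7+d,-116.5,z))-[150,180])*[400/167,2.4]+[400,0]).round(0) for d in(-11,11)])
print(vars(bot) if hasattr(bot,'__dict__') else dir(bot))
E
```

```text
50 gap 63.5 64.1 xspan 19.7 x 425.3 445.1
60 gap 59.8 60.4 xspan 18.6 x 420.8 439.4
65 gap 57.9 58.5 xspan 18.0 x 418.5 436.5
70 gap 56.1 56.6 xspan 17.4 x 416.2 433.6
75 gap 54.2 54.8 xspan 16.9 x 413.9 430.8
80 gap 52.4 52.9 xspan 16.3 x 411.6 427.9
85 gap 50.5 51.0 xspan 15.7 x 409.3 425.0
90 gap 48.7 49.1 xspan 15.1 x 407.0 422.2
45 [array([609., 238.]), array([630., 225.])]
50 [array([608., 235.]), array([630., 222.])]
60 [array([608., 228.]), array([629., 215.])]
70 [array([608., 222.]), array([629., 208.])]
80 [array([608., 215.]), array([629., 201.])]
90 [array([608., 208.]), array([629., 194.])]
{}
```

The zoomed crop shows the pad tips (inner corners at zoom (208,238) and (598,238)) lying over the lid at z≈82. So the real tips sit about 38 mm above the nominal TCP, and nothing was touched. I'll reopen, go 25 mm lower and close again.

step_arm(
  motion=[
    [[1,0,0,0,0,0,0],[1,0,0,0,0,0,0],[1,0,0,0,0,0,0],[1,0,0,0,0,0,0],[1,0,0,0,0,0,0]],
  ],
  squeeze=20,
)

```text
time_s: 4.75
tool_pos: [421.7, -90.8, 43.2]
orientation: [0.023, 1.0, 0.0, -0.0]
wrist_force: [0.3, 0.6, 0.8]
gripper_width: 85.4
gripper_force: 0.0
```

step_arm(
  motion=[
    [[1,0,0,0.7,0,0,0],[1,0,0,0.7,0,0,0],[1,0,0,0.7,0,0,0],[1,0,0,0.4,0,0,0],[1,0,0,0,0,0,0]],
  ],
)

```text
time_s: 5.25
tool_pos: [421.2, -90.6, 17.4]
orientation: [0.023, 1.0, -0.0, -0.001]
wrist_force: [0.3, 0.4, -0.0]
gripper_width: 85.3
gripper_force: 0.0
```

step_arm(
  motion=[
    [[0.9,0,0,0,0,0,0],[0.82,0,0,0,0,0,0],[0.78,0,0,0,0,0,0],[0.75,0,0,0,0,0,0],[0.72,0,0,0,0,0,0]],
  ],
)

```text
time_s: 5.75
tool_pos: [422.0, -90.9, 18.4]
orientation: [0.023, 1.0, -0.0, 0.0]
wrist_force: [-0.2, -0.0, 1.8]
gripper_width: 61.7
gripper_force: 7.0
```

step_arm(
  motion=[
    [[0.71,0,0,0,0,0,0],[0.7,0,0,0,0,0,0],[0.69,0,0,0,0,0,0],[0.68,0,0,0,0,0,0],[0.66,0,0,0,0,0,0]],
  ],
)

```text
time_s: 6.25
tool_pos: [422.0, -90.8, 18.5]
orientation: [0.023, 1.0, -0.0, 0.0]
wrist_force: [0.5, 0.5, 5.0]
gripper_width: 61.0
gripper_force: 20.6
```

Gripped at 61 mm with 20.6 N. Lifting and carrying it towards the seat.

step_arm(
  motion=[
    [[0.66,0,0,-0.3,0,0,0],[0.66,0,0,-0.7,0,0,0],[0.66,0,0,-1.5,0,0,0],[0.66,0,0,-2.5,0,0,0],[0.66,0,0,-2.5,0,0,0]],
  ],
)

```text
time_s: 6.75
tool_pos: [421.1, -90.8, 94.2]
orientation: [0.023, 1.0, -0.0, -0.001]
wrist_force: [0.9, -0.6, -0.9]
gripper_width: 60.8
gripper_force: 22.2
```

step_arm(
  motion=[
    [[0.66,0,0.7,-1.5,0,0,0],[0.66,-0.4,1.5,-0.5,0,0,0],[0.66,-0.8,2.2,0,0,0,0],[0.66,-1,2.5,0,0,0,0],[0.66,-1,2.5,0,0,0,0]],
  ],
)

```text
time_s: 7.25
tool_pos: [458.1, 2.2, 113.7]
orientation: [0.023, 1.0, -0.0, -0.0]
wrist_force: [0.1, -0.7, -1.4]
gripper_width: 61.2
gripper_force: 22.2
```

step_arm(
  motion=[
    [[0.66,-1,2.5,0,0,0,0],[0.66,-1,2.5,0,0,0,0],[0.66,-1.2,2.5,0,0,0,0],[0.66,-1.2,2.5,0,0,0,0],[0.66,-1.2,2.5,0,0,0,0]],
  ],
)

```text
time_s: 7.75
tool_pos: [519.6, 124.7, 113.6]
orientation: [0.023, 1.0, -0.0, -0.0]
wrist_force: [0.7, 0.2, -1.0]
gripper_width: 60.7
gripper_force: 22.2
```

step_arm(
  motion=[
    [[0.66,-1.5,2,0,0,0,0],[0.66,-1.5,1.6,0,0,0,0],[0.66,-1.3,1,0,0,0,0],[0.66,-0.7,0.5,0,0,0,0],[0.66,0,0,0,0,0,0]],
  ],
)

```text
time_s: 8.25
tool_pos: [572.4, 172.9, 113.3]
orientation: [0.023, 1.0, 0.0, 0.0]
wrist_force: [-0.5, -0.7, -0.3]
gripper_width: 61.0
gripper_force: 22.2
```

```bash
python3 - <<'E'
from h import *
s=st(); f=grab('wrist'); g=grab('scene')
o=np.zeros((384,800,3),'uint8'); o[:,:512]=f['pixels']; o[:,512:]=cv2.resize(g['pixels'][100:244,140:248],(288,384),interpolation=2)
save('w3',o); cv2.imwrite('raww3.png',f['pixels'])
print(f['T'].round(3).tolist())
E
```

```text
{'time_s': 8.25, 'qpos': [-0.215, 0.765, -0.272, 1.724, 0.296, 0.692, 0.881], 'tool_pos': [572.433, 172.92, 113.275], 'orientation': [0.023, 1.0, 0.0, 0.0], 'wrist_force': [-0.541, -0.675, -0.311], 'ft_torque': [0.03, 0.044, -0.062], 'gripper_force': 22.194, 'gripper_width': 60.974}
[[0.045, 0.956, 0.29, 497.473], [0.999, -0.043, -0.013, 176.177], [0.0, 0.291, -0.957, 291.557], [0.0, 0.0, 0.0, 1.0]]
```

View pics/w3.png

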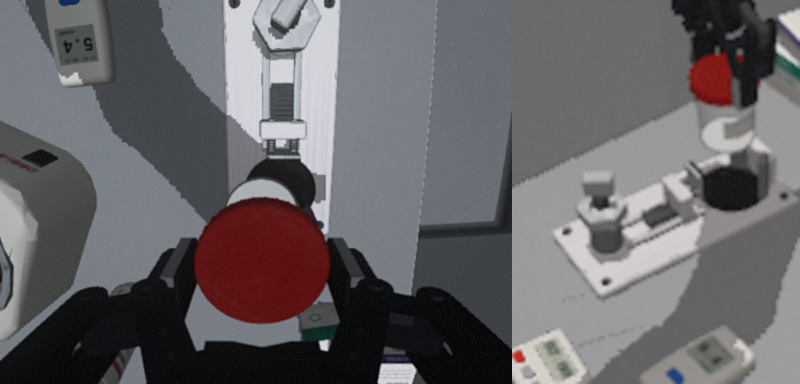

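The wrist view shows the cup held upright, lid centre (262,260). Below it are the stand (plate edges at columns ~227 and ~338), the disc's near edge at (281,157), its sides at columns 248 and 315, and the nut at (288,20). Next, the seat by rays, plus the cup's tilt and offset in the hand.

```bash
python3 - <<'E'
from h import *
f=cams.grab_frame('wrist'); f=grab('wrist')
P=lambda u,v,z=10:onz(f,(u,v),z)[:2].round(1)
print('disc L,R,near',P(248,185),P(315,185),P(281,157))
print('edges row60',P(226,60),P(338,60),'row140',P(226,140),P(335,140))
print('holes',P(234,3),P(336,3)); print('nut',P(288,22,64)); 
im=f['pixels']; hsv=cv2.cvtColor(im,cv2.COLOR_BGR2HSV)
m=(((hsv[...,0]<8)|(hsv[...,0]>172))&(hsv[...,1]>150)&(hsv[...,2]>50)).astype('uint8')
for c in cv2.findContours(m,0,2)[0]:
    if cv2.contourArea(c)>1000:
        e=cv2.fitEllipse(c);print(cv2.boundingRect(c),e[0],onz(f,e[0],72+95).round(1))
g=im[120:240,200:360].astype(int).sum(2)//3
for r in(158,165,175,185): print(r,im[r,225:345:3].mean(1).astype(int).tolist())
print('col', im[140:200:2,305].mean(1).astype(int).tolist(), im[130:170:2,281].mean(1).astype(int).tolist())
E
```

```text
disc L,R,near [575.8 158.3] [578.5 219.5] [551.2 189.2]
edges row60 [467.4 146.2] [471.3 239.1] row140 [533.8 141.4] [538.1 237.2]
holes [423.9 155.6] [427.2 237.4]
nut [451.1 193.9]
(194, 198, 136, 125) (261.5290222167969, 260.7007141113281) [566.  171.4 167. ]
158 [71, 73, 115, 118, 119, 116, 119, 117, 121, 117, 117, 117, 122, 117, 117, 133, 171, 173, 176, 170, 152, 166, 152, 156, 161, 161, 162, 209, 201, 209, 200, 208, 207, 204, 199, 210, 202, 128, 128, 131]
165 [74, 74, 111, 117, 120, 117, 119, 118, 117, 118, 119, 104, 38, 25, 25, 28, 29, 29, 33, 34, 30, 34, 36, 34, 36, 35, 50, 181, 204, 208, 199, 208, 206, 204, 198, 210, 193, 124, 129, 130]
175 [73, 70, 110, 115, 118, 117, 118, 118, 115, 28, 21, 29, 31, 27, 24, 22, 25, 31, 28, 25, 26, 28, 28, 28, 30, 26, 36, 39, 32, 33, 114, 120, 130, 194, 181, 209, 170, 131, 130, 128]
185 [67, 73, 106, 117, 92, 90, 169, 177, 170, 173, 174, 172, 174, 172, 174, 172, 173, 176, 172, 94, 50, 25, 24, 26, 23, 27, 27, 28, 28, 32, 24, 113, 116, 115, 204, 209, 146, 128, 128, 130]
col [170, 209, 214, 213, 212, 211, 212, 211, 211, 214, 212, 216, 188, 64, 31, 36, 36, 35, 36, 36, 29, 28, 30, 27, 27, 26, 24, 23, 33, 30] [212, 214, 211, 213, 212, 174, 203, 207, 209, 176, 101, 64, 66, 73, 174, 132, 29, 36, 29, 28]
```

```bash
python3 - <<'E'
from h import *
f=grab('wrist'); t=grab('top')
Q=np.array([onz(f,p,10)[:2] for p in((261,165),(303,165),(252,175),(313.5,175),(316.5,185),(305,166))])
A=np.c_[2*Q,np.ones(len(Q))]; x=np.linalg.lstsq(A,(Q**2).sum(1),rcond=None)[0]; print('circle',x[:2],np.sqrt(x[2]+x[:2]@x[:2]))
# nut contour: bright hexagon near (288,22)
c=np.array([(255,22),(270,52),(306,52),(321,20)]);print('nut pts z64',[onz(f,p,64)[:2].round(1) for p in c])
im=f['pixels']; m=cv2.inRange(cv2.cvtColor(im,6),0,70)
o=np.concatenate([cv2.resize(im[0:100,220:350],(780,600),interpolation=2)],1); save('nut',o)
E
```

```text
circle [585.04829366 189.2331423 ] 32.533005937517935
nut pts z64 [array([450.2, 172.4]), array([469.4, 181.4]), array([470.4, 205.4]), array([450.7, 215.6])]
```

View pics/nut.png

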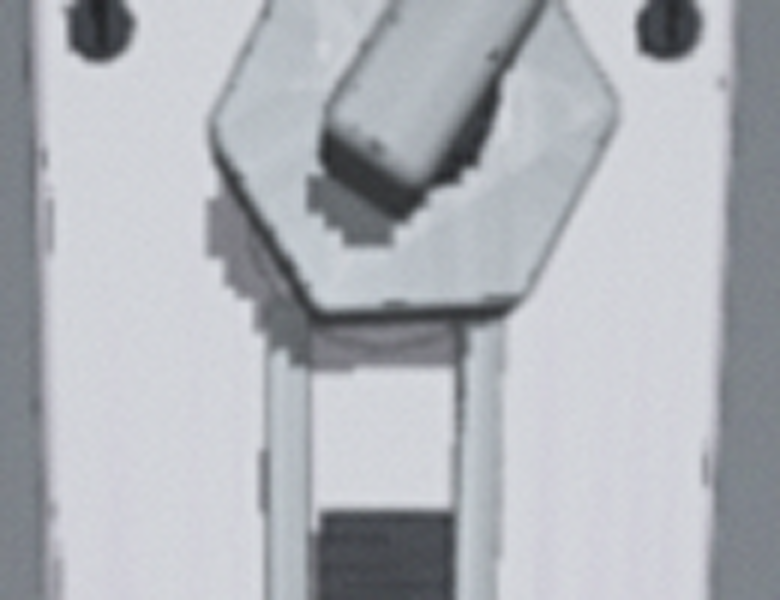

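step_arm(
  motion=[
    [[0.66,-0.5,0.8,0,0,0,0],[0.66,-0.6,0.9,0,0,0,0],[0.66,0,0,1,0,0,0],[0.66,0,0,1.5,0,0,0],[0.66,0,0,1.5,0,0,0]],
  ],
)

```text
time_s: 9.05
tool_pos: [583.7, 189.3, 72.0]
orientation: [0.023, 1.0, -0.0, -0.0]
wrist_force: [-0.2, 1.1, 0.1]
gripper_width: 61.2
gripper_force: 22.2
```

step_arm(
  motion=[
    [[0.66,0,0,1.2,0,0,0],[0.66,0,0,1.0,0,0,0],[0.66,0,0,0.7,0,0,0],[0.66,0,0,0.6,0,0,0],[0.66,0,0,0.4,0,0,0]],
  ],
)

```text
time_s: 9.55
tool_pos: [583.8, 189.1, 33.8]
orientation: [0.023, 1.0, 0.0, 0.0]
wrist_force: [-0.2, 0.2, -0.2]
gripper_width: 61.0
gripper_force: 22.2
```

```bash
python3 - <<'E'
from h import *
s=st(); 
for n in('wrist','scene','top'):
    f=grab(n); im=f['pixels']; hsv=cv2.cvtColor(im,cv2.COLOR_BGR2HSV)
    m=(((hsv[...,0]<8)|(hsv[...,0]>172))&(hsv[...,1]>150)&(hsv[...,2]>50)).astype('uint8')
    for c in cv2.findContours(m,0,2)[0]:
        if cv2.contourArea(c)>150:
            e=cv2.fitEllipse(c);p=onz(f,e[0],80+s['tool_pos'][2]-28.5)
            if abs(p[0]-580)<40: print(n,cv2.boundingRect(c),[np.round(x,1) for x in e],p.round(1))
    if n=='scene': g=im
    if n=='wrist': w=im
o=np.zeros((400,800,3),'uint8'); o[:,:400]=cv2.resize(w[80:330,130:380],(400,400)); o[:,400:]=cv2.resize(g[120:210,180:270],(400,400),interpolation=2); save('w4',o)
E
```

```text
{'time_s': 9.55, 'qpos': [-0.261, 0.896, -0.228, 1.715, 0.334, 0.568, 0.835], 'tool_pos': [583.849, 189.111, 33.783], 'orientation': [0.023, 1.0, 0.0, 0.0], 'wrist_force': [-0.225, 0.172, -0.225], 'ft_torque': [-0.039, -0.025, 0.034], 'gripper_force': 22.2, 'gripper_width': 60.977}
wrist (194, 198, 136, 125) [array([261.5, 260.7]), array([123.8, 134.1]), np.float64(89.6)] [580.2 189.   85.3]
scene (209, 140, 15, 19) [array([216.6, 149.4]), array([14.3, 18.6]), np.float64(168.8)] [574.9 190.8  85.3]
```

View pics/w4.png

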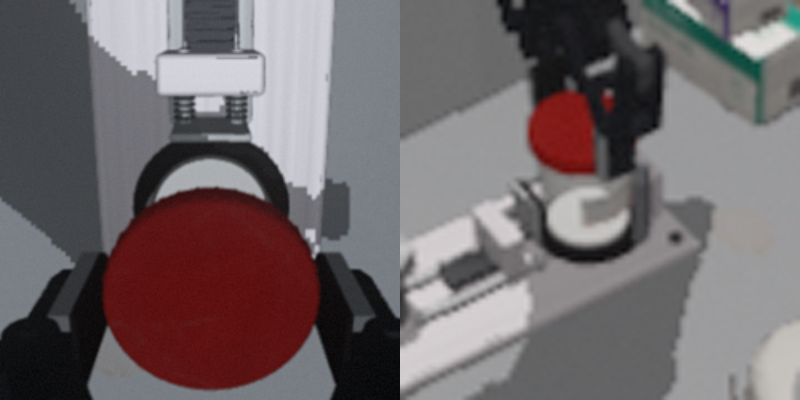

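Both views show the cup upright and the foot centred on the black disc, with the near-side ring gap (wrist crop rows 143→157) suggesting it is slightly short of the seat, as wanted. I'll lower the last few millimetres, let go and rise.

step_arm(
  motion=[
    [[0.66,0,0,0.2,0,0,0],[0.66,0,0,0.2,0,0,0],[0.66,0,0,0,0,0,0],[0.66,0,0,0,0,0,0],[0.66,0,0,0,0,0,0]],
  ],
)

```text
time_s: 10.2
tool_pos: [583.9, 189.1, 30.3]
orientation: [0.023, 1.0, 0.0, 0.0]
wrist_force: [-0.2, -0.0, 0.0]
gripper_width: 61.3
gripper_force: 22.2
```

step_arm(
  motion=[
    [[0.66,0,0,0.1,0,0,0],[0.66,0,0,0,0,0,0],[0.66,0,0,0,0,0,0],[0.66,0,0,0,0,0,0],[0.66,0,0,0,0,0,0]],
  ],
)

```text
time_s: 10.7
tool_pos: [583.8, 189.1, 29.2]
orientation: [0.023, 1.0, 0.0, 0.0]
wrist_force: [0.4, 0.2, -1.7]
gripper_width: 61.3
gripper_force: 22.2
```

step_arm(
  motion=[
    [[0.7,0,0,0.05,0,0,0],[0.72,0,0,0,0,0,0],[0.74,0,0,0,0,0,0],[0.78,0,0,0,0,0,0],[0.85,0,0,0,0,0,0]],
  ],
)

```text
time_s: 11.2
tool_pos: [583.9, 189.1, 28.8]
orientation: [0.023, 1.0, 0.0, 0.0]
wrist_force: [0.1, 0.9, -0.6]
gripper_width: 72.5
gripper_force: 0.0
```

step_arm(
  motion=[
    [[0.95,0,0,0,0,0,0],[1,0,0,0,0,0,0],[1,0,0,-0.5,0,0,0],[1,0,0,-1.5,0,0,0],[1,0,0,-2.5,0,0,0]],
  ],
)

```text
time_s: 11.7
tool_pos: [582.8, 188.7, 73.9]
orientation: [0.023, 1.0, -0.0, -0.001]
wrist_force: [-0.1, 0.6, 0.0]
gripper_width: 85.6
gripper_force: 0.0
```

step_arm(
  motion=[
    [[1,0,0,-3,0,0,0],[1,0,0,-3,0,0,0],[1,0,0,-2.5,0,0,0],[1,2,0,0,0,0,0],[1,2,0,0,0,0,0]],
  ],
)

```text
time_s: 12.2
tool_pos: [544.6, 191.2, 161.0]
orientation: [0.023, 1.0, 0.001, 0.002]
wrist_force: [-1.0, 1.0, 0.4]
gripper_width: 85.3
gripper_force: 0.0
```

```bash
python3 - <<'E'
from h import *
s=st(); 
f=grab('wrist'); im=f['pixels']; hsv=cv2.cvtColor(im,cv2.COLOR_BGR2HSV)
m=(((hsv[...,0]<8)|(hsv[...,0]>172))&(hsv[...,1]>150)&(hsv[...,2]>50)).astype('uint8')
for c in cv2.findContours(m,0,2)[0]:
    if cv2.contourArea(c)>150:
        e=cv2.fitEllipse(c);print(cv2.boundingRect(c),[np.round(x,1) for x in e],onz(f,e[0],82).round(1),onz(f,e[0],78).round(1))
cv2.imwrite('pics/w5raw.png',im)
E
```

```text
{'time_s': 12.2, 'qpos': [-0.246, 0.675, -0.292, 1.751, 0.267, 0.75, 0.851], 'tool_pos': [544.607, 191.234, 161.049], 'orientation': [0.023, 1.0, 0.001, 0.002], 'wrist_force': [-0.98, 0.951, 0.355], 'ft_torque': [-0.001, 0.026, -0.004], 'gripper_force': 0.0, 'gripper_width': 85.329}
(227, 194, 69, 65) [array([260.6, 226.1]), array([63.3, 67.3]), np.float64(95.5)] [580.8 188.6  82. ] [582.5 188.5  78. ]
```

The cup stands at about (581.5,188.6), roughly 3 mm short of the seat and upright. Now to hover over the nut and measure it.

step_arm(
  motion=[
    [[1,1.9,0,0,0,0,0],[1,1.9,0,0,0,0,0],[1,1.9,0,0,0,0,0],[1,1.9,0,0,0,0,0],[1,1.9,0,0,0,0,0]],
  ],
)

```text
time_s: 12.75
tool_pos: [448.7, 195.5, 159.8]
orientation: [0.023, 1.0, 0.0, 0.001]
wrist_force: [-0.9, 0.3, 0.1]
gripper_width: 85.4
gripper_force: 0.0
```

step_arm(
  motion=[
    [[1,0,0,0,0,0,1.4],[1,0,0,0,0,0,1.4],[1,0,0,0,0,0,1.4],[1,0,0,0,0,0,1.3],[1,0,0,0,0,0,0]],
  ],
)

```text
time_s: 13.25
tool_pos: [449.4, 195.7, 159.7]
orientation: [0.26, 0.966, 0.0, 0.001]
wrist_force: [-0.4, 0.4, 0.2]
gripper_width: 85.6
gripper_force: 0.0
```

```bash
python3 - <<'E'
from h import *
s=st(); f=grab('wrist'); cv2.imwrite('w6raw.png',f['pixels'])
M=R.from_quat(s['orientation']).as_matrix(); print('yang',np.degrees(np.arctan2(M[1,1],M[0,1])))
uv=proj(f,(449.5,194.3,64)); print(uv, proj(f,(449.5,194.3,99)))
im=f['pixels']; x,y=[int(v) for v in uv]
x0,y0=max(x-60,0),max(y-50,0); save('w6',cv2.resize(im[y0:y0+100,x0:x0+130],(780,600),interpolation=2)); print(x0,y0)
E
```

```text
{'time_s': 13.25, 'qpos': [-0.417, 0.571, -0.137, 2.006, 0.137, 0.571, 0.397], 'tool_pos': [449.38, 195.657, 159.669], 'orientation': [0.26, 0.966, 0.0, 0.001], 'wrist_force': [-0.389, 0.433, 0.181], 'ft_torque': [0.054, 0.017, -0.069], 'gripper_force': 0.0, 'gripper_width': 85.605}
yang 59.86462356628839
[260.9685367 181.7872386] [260.90584935 193.72804152]
200 131
```

View pics/w6.png

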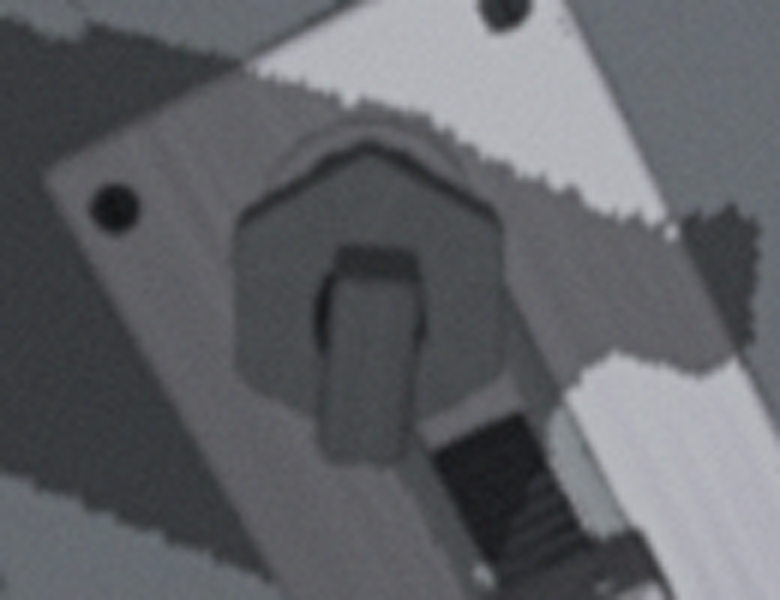

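The crop shows the nut's two flats upright in the picture (columns 235 and 503, so tool y is already normal to them) and its centre at (261.5,181), as projected. The bar head is turned about 3° from the tool. Descending on the nut.

step_arm(
  motion=[
    [[1,-0.1,-0.1,2.6,0,0,0],[1,0,0,2.6,0,0,0],[1,0,0,2.6,0,0,0],[1,0,0,2.2,0,0,0],[1,0,0,1.8,0,0,0]],
  ],
  squeeze=50,
)

```text
time_s: 13.8
tool_pos: [449.3, 194.1, 39.8]
orientation: [0.259, 0.966, 0.0, -0.0]
wrist_force: [0.7, 0.3, -0.3]
gripper_width: 85.5
gripper_force: 0.0
```

step_arm(
  motion=[
    [[1,0,0,0.9,0,0,0],[1,0,0,0.7,0,0,0],[1,0,0,0.6,0,0,0],[1,0,0,0,0,0,0],[1,0,0,0,0,0,0]],
  ],
)

```text
time_s: 14.3
tool_pos: [449.6, 194.1, 19.1]
orientation: [0.26, 0.966, 0.0, 0.0]
wrist_force: [-0.5, -0.1, -0.2]
gripper_width: 85.6
gripper_force: 0.0
```

```bash
python3 - <<'E'
from h import *
s=st(); f=grab('wrist'); im=f['pixels']; cv2.imwrite('w7raw.png',im)
print('nut proj centre/flats',[proj(f,(449.5+k*.5*20,194.3+k*.866*20,64)).round(0) for k in(-1,0,1)])
g=cv2.cvtColor(im,6)
for r in(190,200,210,220): print(r,g[r,190:336:3].tolist())
E
```

```text
{'time_s': 14.3, 'qpos': [-0.467, 0.831, -0.056, 2.101, 0.197, 0.213, 0.347], 'tool_pos': [449.608, 194.05, 19.109], 'orientation': [0.26, 0.966, 0.0, 0.0], 'wrist_force': [-0.503, -0.105, -0.187], 'ft_torque': [0.023, 0.023, 0.015], 'gripper_force': 0.0, 'gripper_width': 85.626}
nut proj centre/flats [array([221., 260.]), array([263., 260.]), array([306., 260.])]
190 [59, 65, 88, 90, 95, 108, 106, 103, 103, 106, 99, 103, 106, 105, 105, 106, 110, 106, 105, 107, 106, 84, 78, 78, 82, 86, 86, 76, 90, 105, 109, 108, 108, 103, 105, 106, 107, 108, 155, 124, 194, 193, 191, 193, 192, 193, 191, 193, 163]
200 [102, 102, 103, 107, 104, 99, 100, 104, 106, 100, 107, 102, 100, 102, 100, 103, 95, 92, 102, 102, 71, 31, 35, 38, 36, 34, 36, 33, 36, 89, 102, 105, 83, 108, 108, 107, 107, 106, 111, 108, 107, 105, 106, 105, 106, 121, 162, 192, 193]
210 [21, 29, 27, 80, 105, 105, 105, 100, 98, 104, 106, 100, 104, 107, 104, 95, 102, 77, 35, 32, 39, 48, 48, 53, 49, 48, 49, 49, 45, 38, 32, 33, 95, 105, 88, 109, 109, 104, 105, 106, 108, 104, 105, 107, 108, 106, 107, 105, 104]
220 [87, 79, 90, 101, 101, 102, 102, 105, 104, 99, 99, 106, 105, 101, 95, 57, 47, 47, 50, 45, 59, 73, 80, 82, 78, 79, 80, 80, 77, 59, 46, 49, 50, 48, 55, 93, 109, 107, 106, 102, 106, 103, 107, 106, 103, 108, 105, 104, 106]
```

step_arm(
  motion=[
    [[1,0,0,0.4,0,0,0],[1,0,0,0.4,0,0,0],[1,0,0,0.2,0,0,0],[1,0,0,0,0,0,0],[0.85,0,0,0,0,0,0]],
  ],
)

```text
time_s: 14.85
tool_pos: [449.2, 193.9, 8.6]
orientation: [0.26, 0.966, -0.0, -0.0]
wrist_force: [0.2, -0.1, -0.5]
gripper_width: 73.5
gripper_force: 0.0
```

step_arm(
  motion=[
    [[0.7,0,0,0,0,0,0],[0.6,0,0,0,0,0,0],[0.54,0,0,0,0,0,0],[0.5,0,0,0,0,0,0],[0.48,0,0,0,0,0,0]],
  ],
)

```text
time_s: 15.35
tool_pos: [449.8, 194.6, 8.8]
orientation: [0.26, 0.966, 0.001, 0.0]
wrist_force: [0.6, 1.2, 0.5]
gripper_width: 41.3
gripper_force: 0.6
```

step_arm(
  motion=[
    [[0.47,0,0,0,0,0,0],[0.46,0,0,0,0,0,0],[0.44,0,0,0,0,0,0],[0.4,0,0,0,0,0,0],[0.4,0,0,0,0,0,0]],
  ],
)

```text
time_s: 15.85
tool_pos: [450.1, 195.0, 9.2]
orientation: [0.26, 0.966, 0.001, 0.001]
wrist_force: [1.3, 2.3, 5.6]
gripper_width: 38.9
gripper_force: 49.7
```

step_arm(
  motion=[
    [[0.4,0,0.1,0,0,0,0],[0.4,0,0,0,0,0,-0.5],[0.4,0,0,0,0,0,-1],[0.4,0,0,0,0,0,-1],[0.4,0,0,0,0,0,-1]],
  ],
)

```text
time_s: 16.35
tool_pos: [450.0, 194.9, 9.1]
orientation: [0.109, 0.994, 0.0, 0.0]
wrist_force: [-0.5, 1.8, 6.4]
gripper_width: 38.9
gripper_force: 49.8
```

step_arm(
  motion=[
    [[0.4,0,0,0,0,0,-1],[0.4,0,0,0,0,0,-1],[0.4,0,0,0,0,0,-1],[0.4,0,0,0,0,0,-1],[0.4,0,0,0,0,0,-1]],
  ],
)

```text
time_s: 16.85
tool_pos: [450.0, 194.7, 9.1]
orientation: [-0.109, 0.994, -0.0, 0.0]
wrist_force: [0.7, 0.8, 6.8]
gripper_width: 39.1
gripper_force: 49.8
```

step_arm(
  motion=[
    [[0.4,0,0,0,0,0,-1],[0.4,0,0,0,0,0,-1],[0.4,0,0,0,0,0,-1],[0.4,0,0,0,0,0,-0.5],[0.4,0,0,0,0,0,0]],
  ],
)

```text
time_s: 17.35
tool_pos: [450.1, 194.6, 9.1]
orientation: [-0.258, 0.966, -0.0, 0.0]
wrist_force: [0.3, -0.4, 7.3]
gripper_width: 39.0
gripper_force: 49.9
```

```bash
python3 - <<'E'
from h import *
s=st()
M=R.from_quat(s['orientation']).as_matrix(); print('yang',np.degrees(np.arctan2(M[1,1],M[0,1])))
E
```

```text
{'time_s': 17.35, 'qpos': [-0.373, 0.855, -0.212, 2.097, 0.681, 0.256, 0.915], 'tool_pos': [450.061, 194.568, 9.148], 'orientation': [-0.258, 0.966, -0.0, 0.0], 'wrist_force': [0.27, -0.366, 7.349], 'ft_torque': [0.205, 0.023, 0.055], 'gripper_force': 49.92, 'gripper_width': 38.952}
yang 119.9132629138349
```

The nut turned 60° with the tool. Next: release it, rise to head height and turn back to the bar's angle (~57°).

step_arm(
  motion=[
    [[0.6,0,0,0,0,0,0],[0.8,0,0,0,0,0,0],[1,0,0,0,0,0,0],[1,0,0,-0.6,0,0,0],[1,0,0,-1.5,0,0,0]],
  ],
)

```text
time_s: 17.85
tool_pos: [448.8, 194.2, 29.3]
orientation: [-0.258, 0.966, -0.001, -0.001]
wrist_force: [0.4, 0.4, 0.5]
gripper_width: 85.3
gripper_force: 0.0
```

step_arm(
  motion=[
    [[1,0,0,-1.5,0,0,1],[1,0,0,0,0,0,1.5],[1,0,0,0,0,0,1.5],[1,0,0,0,0,0,1.5],[1,0,0,0,0,0,1.5]],
  ],
)

```text
time_s: 18.35
tool_pos: [449.6, 194.7, 45.1]
orientation: [0.048, 0.999, 0.0, -0.0]
wrist_force: [-0.4, 0.3, 0.0]
gripper_width: 85.5
gripper_force: 0.0
```

step_arm(
  motion=[
    [[1,0,0,0,0,0,1.5],[1,0,0,0,0,0,1.5],[1,0,0,0,0,0,1.5],[1,0,0,0,0,0,1.1],[1,0,0,0,0,0,0]],
  ],
)

```text
time_s: 18.85
tool_pos: [449.6, 194.8, 45.0]
orientation: [0.285, 0.958, -0.0, -0.0]
wrist_force: [0.1, -0.4, -0.5]
gripper_width: 85.2
gripper_force: 0.0
```

```bash
python3 - <<'E'
from h import *
s=st(); f=grab('wrist'); im=f['pixels']; cv2.imwrite('w8raw.png',im)
M=R.from_quat(s['orientation']).as_matrix(); print('yang',np.degrees(np.arctan2(M[1,1],M[0,1])))
y=M[:2,1]; x=M[:2,0]
print('head top c',proj(f,(450,194.7,99)).round(1),'ends',[proj(f,(450+k*13*x[0],194.7+k*13*x[1],99)).round(1) for k in(-1,1)],'sides',[proj(f,(450+k*6*y[0],194.7+k*6*y[1],99)).round(1) for k in(-1,1)])
g=cv2.cvtColor(im,6)
for r in range(225,320,8): print(r,g[r,225:305:2].tolist())
E
```

```text
{'time_s': 18.85, 'qpos': [-0.462, 0.78, -0.067, 2.091, 0.174, 0.277, 0.315], 'tool_pos': [449.608, 194.843, 44.955], 'orientation': [0.285, 0.958, -0.0, -0.0], 'wrist_force': [0.113, -0.385, -0.524], 'ft_torque': [-0.038, -0.004, -0.003], 'gripper_force': 0.0, 'gripper_width': 85.228}
yang 56.85339519804631
head top c [263.2 271.3] ends [array([263.1, 296.2]), array([263.3, 244.7])] sides [array([249.6, 271.3]), array([276.8, 271.3])]
225 [77, 77, 78, 79, 74, 79, 79, 78, 77, 80, 78, 75, 77, 78, 74, 64, 46, 39, 34, 30, 37, 49, 62, 77, 75, 78, 81, 80, 79, 81, 80, 81, 81, 82, 84, 81, 73, 69, 72, 104]
233 [87, 74, 76, 76, 74, 75, 79, 76, 74, 78, 74, 76, 39, 39, 44, 44, 47, 46, 47, 48, 48, 45, 47, 47, 43, 43, 76, 78, 79, 82, 78, 76, 76, 77, 80, 80, 73, 80, 78, 78]
241 [94, 75, 76, 78, 78, 75, 76, 79, 78, 81, 78, 48, 25, 42, 45, 49, 50, 43, 46, 47, 47, 47, 46, 46, 46, 43, 40, 80, 79, 79, 76, 80, 77, 78, 81, 80, 75, 82, 80, 81]
249 [97, 82, 74, 76, 77, 76, 75, 80, 76, 78, 81, 66, 34, 68, 77, 76, 77, 77, 73, 77, 81, 77, 76, 71, 71, 66, 59, 77, 78, 77, 77, 79, 81, 77, 76, 81, 81, 39, 21, 56]
[... 756 characters left out ...]
3, 76, 74, 76, 79, 79, 77, 71, 72, 64, 94, 98, 102, 101, 101, 98, 102, 101, 83, 79, 74, 57, 31, 40, 52]
297 [110, 110, 110, 109, 109, 114, 110, 113, 109, 111, 109, 109, 109, 120, 161, 177, 175, 176, 177, 175, 176, 175, 177, 179, 180, 180, 182, 182, 179, 181, 181, 185, 173, 71, 57, 57, 60, 58, 57, 59]
305 [113, 110, 110, 111, 112, 110, 110, 113, 112, 112, 109, 112, 110, 111, 111, 108, 125, 167, 178, 175, 178, 176, 176, 175, 177, 178, 177, 179, 180, 183, 180, 177, 181, 154, 55, 58, 55, 56, 65, 71]
313 [111, 110, 113, 109, 108, 111, 111, 111, 108, 111, 107, 111, 112, 111, 112, 109, 115, 112, 112, 129, 170, 178, 176, 178, 177, 179, 174, 175, 177, 178, 177, 177, 180, 180, 87, 67, 79, 87, 91, 146]
```

The bar top sits at columns 249–275 and rows 247–293, aligned with the tool and not moved by the nut. Before turning, I'll measure where the pad stands from the earlier view.

```bash
cat >> h.py <<'E'
def toolT(pos,q):
    T=np.eye(4); T[:3,:3]=R.from_quat(q).as_matrix(); T[:3,3]=pos; return T
E
python3 - <<'E'
from h import *
s=monitor.read_state(); f=grab('wrist'); H=np.linalg.inv(toolT(s['tool_pos'],s['orientation']))@f['T']; np.save('H.npy',H); print(H.round(3).tolist())
f['T']=toolT((544.607,191.234,161.049),(0.023,1,.001,.002))@H
im=cv2.imread('pics/w5raw.png'); u=np.array([.999,-.041])
for off in(0,-8,8):
    print('off',off)
    L=[]
    for sx in range(50,112,1):
        p=np.array([450,194.7])+u*sx+np.array([.041,.999])*off
        c,r=proj(f,(p[0],p[1],53)); L.append((sx,int(im[int(round(r)),int(round(c))].mean())))
    print(L)
E
```

```text
[[0.0, -0.957, -0.291, 74.768], [1.0, 0.001, -0.0, -0.532], [0.001, -0.291, 0.957, -178.295], [0.0, 0.0, 0.0, 1.0]]
off 0
[(50, 57), (51, 52), (52, 64), (53, 59), (54, 52), (55, 61), (56, 63), (57, 53), (58, 50), (59, 56), (60, 61), (61, 46), (62, 46), (63, 44), (64, 47), (65, 59), (66, 63), (67, 69), (68, 83), (69, 97), (70, 102), (71, 100), (72, 101), (73, 96), (74, 101), (75, 101), (76, 98), (77, 100), (78, 98), (79, 97), (80, 91), (81, 94), (82, 105), (83, 101), (84, 103), (85, 100), (86, 84), (87, 56), (88, 50), (89, 47), (90, 48), (91, 48), (92, 46), (93, 55), (94, 71), (95, 75), (96, 59), (97, 32), (98, 15), (99, 60), (100, 114), (101, 149), (102, 152), (103, 150), (104, 149), (105, 148), (106, 151), (107, 147), (108, 131), (109, 76), (110, 32), (111, 28)]
off -8
[(50, 58), (51, 61), (52, 63), (53, 66), (54, 57), (55, 55), (56, 50), (57, 35), (58, 37), (59, 39), (60, 37), (61, 36), (62, 39), (63, 38), (64, 49), (65, 59), (66, 63), (67, 67), (68, 80), (69, 96), (70, 100), (71, 99), (72, 100), (73, 99), (74, 97), (75, 99), (76, 99), (77, 100), (78, 100), (79, 96), (80, 85), (81,
[... 287 characters left out ...]
148), (109, 127), (110, 83), (111, 36)]
off 8
[(50, 128), (51, 131), (52, 93), (53, 91), (54, 83), (55, 102), (56, 121), (57, 109), (58, 95), (59, 99), (60, 96), (61, 90), (62, 87), (63, 69), (64, 60), (65, 82), (66, 104), (67, 102), (68, 131), (69, 174), (70, 184), (71, 126), (72, 111), (73, 101), (74, 95), (75, 99), (76, 99), (77, 99), (78, 98), (79, 97), (80, 83), (81, 59), (82, 52), (83, 47), (84, 47), (85, 42), (86, 44), (87, 44), (88, 56), (89, 63), (90, 51), (91, 48), (92, 48), (93, 55), (94, 74), (95, 80), (96, 63), (97, 34), (98, 19), (99, 18), (100, 50), (101, 94), (102, 139), (103, 152), (104, 151), (105, 152), (106, 152), (107, 150), (108, 152), (109, 145), (110, 110), (111, 48)]
```

The pad's top face edge is about 99 mm from the column axis, so the gap to a seated cup is about 10 mm and the adjuster starts at roughly 0.4. I'll grip the head and turn 1.0 rad first, which is safe for any plausible start.

step_arm(
  motion=[
    [[0.7,0,0,0,0,0,0],[0.45,0,0,0,0,0,0],[0.25,0,0,0,0,0,0],[0.17,0,0,0,0,0,0],[0.14,0,0,0,0,0,0]],
  ],
  squeeze=40,
)

```text
time_s: 19.45
tool_pos: [449.8, 194.8, 44.7]
orientation: [0.285, 0.959, 0.0, -0.0]
wrist_force: [1.8, 2.4, -0.2]
gripper_width: 13.0
gripper_force: 2.8
```

step_arm(
  motion=[
    [[0.12,0,0,0,0,0,0],[0.1,0,0,0,0,0,0],[0.05,0,0,0,0,0,0],[0.05,0,0,0,0,0,0],[0.05,0,0,0,0,0,0]],
  ],
)

```text
time_s: 19.95
tool_pos: [450.0, 195.0, 44.8]
orientation: [0.285, 0.958, 0.0, 0.0]
wrist_force: [-0.6, 0.7, 2.2]
gripper_width: 10.8
gripper_force: 38.9
```

Firm on the head (about 11–12 mm). Turning clockwise.

step_arm(
  motion=[
    [[0.05,0,0,0,0,0,0.4],[0.05,0,0,0,0,0,0.8],[0.05,0,0,0,0,0,0.8],[0.05,0,0,0,0,0,0.8],[0.05,0,0,0,0,0,0.8]],
  ],
)

```text
time_s: 20.45
tool_pos: [450.1, 195.1, 44.8]
orientation: [0.433, 0.901, 0.0, 0.0]
wrist_force: [0.5, 0.9, 1.8]
gripper_width: 10.9
gripper_force: 38.8
```

step_arm(
  motion=[
    [[0.05,0,0,0,0,0,0.8],[0.05,0,0,0,0,0,0.8],[0.05,0,0,0,0,0,0.8],[0.05,0,0,0,0,0,0.8],[0.05,0,0,0,0,0,0.8]],
  ],
)

```text
time_s: 20.95
tool_pos: [450.3, 195.2, 44.8]
orientation: [0.583, 0.812, 0.001, 0.0]
wrist_force: [1.5, 1.2, 2.8]
gripper_width: 10.9
gripper_force: 38.8
```

step_arm(
  motion=[
    [[0.05,0,0,0,0,0,0.8],[0.05,0,0,0,0,0,0.8],[0.05,0,0,0,0,0,0.8],[0.05,0,0,0,0,0,0.8],[0.05,0,0,0,0,0,0.6]],
  ],
)

```text
time_s: 21.45
tool_pos: [450.4, 195.2, 44.8]
orientation: [0.709, 0.705, 0.001, 0.0]
wrist_force: [2.1, 1.6, 2.8]
gripper_width: 11.3
gripper_force: 38.8
```

```bash
python3 - <<'E'
from h import *
s=st(); f=grab('wrist'); im=f['pixels']; cv2.imwrite('w9raw.png',im)
M=R.from_quat(s['orientation']).as_matrix(); print('yang',np.degrees(np.arctan2(M[1,1],M[0,1])))
u=np.array([.999,-.041])
for off in(0,8):
    L=[]
    for sx in range(60,125):
        p=np.array([450,194.7])+u*sx+np.array([.041,.999])*off
        c,r=proj(f,(p[0],p[1],53)).round().astype(int); L.append((sx,int(im[r,c].mean()) if 0<=r<384 and 0<=c<512 else -1))
    print('off',off,L[0:1],proj(f,(450+88,194.7,53)).round(0),[v for _,v in L])
hs=cv2.cvtColor(im,cv2.COLOR_BGR2HSV)
m=(((hs[...,0]<8)|(hs[...,0]>172))&(hs[...,1]>150)&(hs[...,2]>50)).astype('uint8')
for c in cv2.findContours(m,0,2)[0]:
    if cv2.contourArea(c)>150: e=cv2.fitEllipse(c); print(cv2.boundingRect(c),onz(f,e[0],80).round(1))
E
```

```text
{'time_s': 21.45, 'qpos': [-0.566, 0.787, 0.104, 2.095, -0.279, 0.271, -0.229], 'tool_pos': [450.404, 195.205, 44.809], 'orientation': [0.709, 0.705, 0.001, 0.0], 'wrist_force': [2.107, 1.61, 2.774], 'ft_torque': [0.223, -0.278, 0.048], 'gripper_force': 38.818, 'gripper_width': 11.325}
yang -0.3229026941729185
off 0 [(60, 183)] [412. 226.] [183, 184, 183, 184, 185, 132, 100, 54, 51, 60, 77, 73, 75, 64, 62, 71, 140, 172, 180, 179, 178, 181, 180, 181, 182, 180, 179, 181, 162, 48, 34, 41, 62, 48, 51, 47, 50, 48, 48, 50, 50, 50, 75, 143, 139, 34, 23, 20, 28, 132, 160, 159, 160, 159, 160, 156, 159, 159, 161, 159, 112, 24, 25, 28, 27]
off 8 [(60, 60)] [412. 226.] [60, 52, 56, 58, 61, 44, 56, 58, 59, 60, 59, 66, 66, 63, 56, 65, 135, 170, 179, 178, 182, 182, 179, 182, 180, 181, 178, 182, 137, 49, 46, 48, 48, 49, 51, 50, 51, 48, 47, 46, 48, 52, 109, 140, 136, 79, 24, 26, 35, 139, 162, 158, 158, 160, 157, 159, 162, 157, 158, 161, 156, 161, 159, 121, 73]
(458, 198, 54, 107) [582.6 191.   80. ]
```

```bash
cat > prof.py <<'E'
from h import *
H=np.load('H.npy'); u=np.array([.999,-.041]); v=np.array([.041,.999])
def prof(img,pos,q,z,off,a=60,b=125):
    f=grab.f; f=dict(f); f['T']=toolT(pos,q)@H; L=[]
    for sx in np.arange(a,b):
        p=np.array([450,194.7])+u*sx+v*off
        c,r=proj(f,(p[0],p[1],z)).round().astype(int); L.append(int(img[r,c].mean()) if 0<=r<384 and 0<=c<512 else -1)
    return L, ((f['T'][:2,3]-[450,194.7])@u).round(1),((f['T'][:2,3]-[450,194.7])@v).round(1),f['T'][2,3].round(1)
grab.f=grab('wrist')
E
python3 - <<'E'
from prof import *
Q=lambda a,b:(a,b,0,0)
S={'w6raw':((449.38,195.657,159.669),(.26,.966,0,.001)),'w8raw':((449.6,194.84,44.96),(.285,.958,0,0)),'w7raw':((449.6,194.05,19.1),(.26,.966,0,0))}
import os
for n,(p,q) in S.items():
    im=cv2.imread(n+'.png')
    for off in(-6,0,6):print(n,off,*prof(im,p,q,53,off))
E
```

```text
w6raw -6 [59, 89, 79, 75, 126, 126, 164, 166, 172, 168, 167, 167, 170, 166, 169, 167, 167, 115, 60, 34, 50, 50, 55, 59, 60, 52, 47, 49, 51, 47, 47, 49, 51, 98, 132, 134, 97, 42, 22, 22, 78, 133, 151, 145, 145, 144, 145, 145, 145, 145, 147, 143, 148, 149, 122, 61, 61, 24, 26, 27, 27, 32, 49, 57, 64] -67.4 35.4 337.8
w6raw 0 [57, 57, 57, 62, 99, 149, 165, 167, 168, 169, 167, 167, 167, 167, 168, 168, 150, 119, 95, 65, 51, 49, 46, 51, 51, 49, 53, 49, 49, 51, 51, 48, 61, 61, 105, 130, 85, 66, 27, 38, 93, 140, 146, 147, 147, 147, 145, 148, 145, 148, 148, 146, 148, 149, 143, 107, 36, 26, 26, 30, 30, 38, 38, 49, 62] -67.4 35.4 337.8
w6raw 6 [58, 60, 60, 74, 91, 125, 152, 168, 170, 170, 167, 168, 167, 167, 168, 170, 164, 119, 77, 42, 42, 46, 44, 48, 48, 48, 47, 47, 51, 50, 50, 47, 49, 87, 130, 130, 99, 43, 26, 61, 61, 138, 152, 148, 148, 146, 146, 146, 148, 148, 146, 148, 146, 148, 149, 137, 71, 71, 27, 30, 26, 26, 28, 39, 51] -67.4 35.4 337.8
w8raw -6 [63, 100, 145, 159, 169, 172, 174, 173, 173, 171, 174, 172, 176, 167, 126, 50, 31, 33, 30, 54, 49, 45, 46, 44, 47, 47, 42, 47, 47, 48, 48, 47,
[... 860 characters left out ...]
 7, 10, 3, 2, 5, 9, 0, 8, -1, -1, -1, -1, -1, -1, -1, -1, -1, -1, -1, -1, -1, -1, -1, -1, -1, -1, -1, -1, -1, -1, -1, -1, -1] -66.8 33.7 197.4
w7raw 0 [119, 161, 170, 173, 171, 143, 119, 100, 168, 175, 171, 179, 139, 52, 12, 11, 13, 9, 13, 3, 7, 5, 9, 13, 7, 10, 6, 9, 9, 9, 8, 9, 5, 9, 5, 7, 8, 5, 9, 5, 8, 2, 8, -1, -1, -1, -1, -1, -1, -1, -1, -1, -1, -1, -1, -1, -1, -1, -1, -1, -1, -1, -1, -1, -1] -66.8 33.7 197.4
w7raw 6 [127, 151, 163, 173, 174, 176, 175, 176, 177, 177, 177, 177, 154, 76, 42, 45, 46, 48, 45, 44, 40, 12, 8, 10, 12, 7, 7, 6, 7, 5, 5, 14, 3, 8, 11, 7, 10, 6, 11, 8, 11, 7, 0, 14, 6, 6, 8, -1, -1, -1, -1, -1, -1, -1, -1, -1, -1, -1, -1, -1, -1, -1, -1, -1, -1] -66.8 33.7 197.4
```

Cross-view measurement gives 11.7 mm of carriage travel and 9.1 mm of pad travel, so the pad is pressed in about 3 mm. A small extra turn, then I release and look again.

step_arm(
  motion=[
    [[0.05,0,0,0,0,0,0.4],[0.05,0,0,0,0,0,0.3],[0.05,0,0,0,0,0,0],[0.05,0,0,0,0,0,0],[0.05,0,0,0,0,0,0]],
  ],
)

```text
time_s: 22.05
tool_pos: [450.4, 195.1, 44.8]
orientation: [0.729, 0.684, 0.001, 0.0]
wrist_force: [3.0, 2.8, 3.0]
gripper_width: 11.2
gripper_force: 39.0
```

step_arm(
  motion=[
    [[0.14,0,0,0,0,0,0],[0.25,0,0,0,0,0,0],[0.5,0,0,0,0,0,0],[0.8,0,0,0,0,0,0],[1,0,0,0,0,0,0]],
  ],
)

```text
time_s: 22.55
tool_pos: [448.9, 194.3, 44.5]
orientation: [0.729, 0.684, -0.001, -0.0]
wrist_force: [-0.3, -0.8, -0.1]
gripper_width: 64.2
gripper_force: 0.0
```

```bash
python3 - <<'E'
from prof import *
s=st(); f=grab('wrist'); im=f['pixels']; cv2.imwrite('w10raw.png',im)
M=R.from_quat(s['orientation']).as_matrix(); print('yang',np.degrees(np.arctan2(M[1,1],M[0,1])))
for off in(0,8): print(off,*prof(im,s['tool_pos'],s['orientation'],53,off,70,115))
g=cv2.cvtColor(im,6)
for r in(256,264,280,288): print(r,g[r,225:305:2].tolist())
E
```

```text
{'time_s': 22.6, 'qpos': [-0.572, 0.788, 0.114, 2.097, -0.305, 0.273, -0.26], 'tool_pos': [449.156, 194.394, 44.503], 'orientation': [0.729, 0.684, -0.001, -0.0], 'wrist_force': [-0.181, 0.043, -0.087], 'ft_torque': [-0.043, 0.04, 0.075], 'gripper_force': 0.0, 'gripper_width': 71.595}
yang -3.6396106005652493
0 [92, 111, 108, 115, 105, 61, 72, 105, 154, 169, 169, 168, 172, 172, 173, 172, 173, 172, 174, 155, 49, 40, 58, 66, 44, 49, 47, 49, 47, 47, 46, 44, 63, 98, 136, 106, 18, 21, 16, 108, 152, 150, 151, 151, 149] 0.5 74.5 222.8
8 [55, 53, 53, 55, 58, 58, 62, 123, 120, 163, 168, 172, 173, 170, 172, 172, 173, 173, 174, 142, 44, 46, 49, 45, 48, 46, 45, 45, 45, 42, 43, 41, 87, 120, 140, 48, 22, 23, 21, 105, 150, 150, 148, 148, 150] 0.5 74.5 222.8
256 [97, 95, 67, 44, 55, 74, 76, 76, 75, 77, 74, 76, 72, 55, 69, 75, 70, 72, 77, 73, 76, 75, 76, 73, 73, 67, 54, 74, 74, 74, 77, 75, 76, 81, 87, 96, 98, 97, 95, 94]
264 [61, 58, 59, 60, 55, 60, 59, 61, 59, 59, 60, 60, 60, 55, 74, 75, 73, 77, 74, 77, 77, 74, 74, 73, 73, 68, 53, 59, 60, 60, 61, 59, 56, 61, 58, 58, 61, 58, 60, 58]
280 [59, 59, 61, 60, 58, 58, 60, 58, 60, 57, 60, 59, 58, 56, 72, 75, 71, 75, 73, 76, 76, 76, 71, 72, 72, 64, 75, 108, 109, 106, 106, 108, 108, 109, 108, 111, 110, 109, 107, 110]
288 [58, 59, 57, 59, 61, 59, 59, 58, 59, 60, 59, 60, 68, 83, 70, 71, 72, 75, 72, 75, 76, 76, 73, 72, 71, 65, 90, 107, 109, 109, 104, 108, 107, 109, 108, 108, 108, 107, 107, 108]
```

The carriage moved on 1 mm with the pad face unmoved, so it is pressed in about 3.7 mm, and the bar stayed put on release. Turning to 120° and going back down on the nut.

step_arm(
  motion=[
    [[1,0,0,0,0,0,0],[1,0,0,0,0,0,-1.5],[1,0,0,0,0,0,-1.5],[1,0,0,0,0,0,-1.5],[1,0,0,0,0,0,-1.5]],
  ],
  squeeze=50,
)

```text
time_s: 23.15
tool_pos: [449.8, 194.7, 44.7]
orientation: [0.525, 0.851, -0.0, -0.0]
wrist_force: [-0.2, -0.1, 0.6]
gripper_width: 85.6
gripper_force: 0.0
```

step_arm(
  motion=[
    [[1,0,0,0,0,0,-1.5],[1,0,0,0,0,0,-1.5],[1,0,0,0,0,0,-1.5],[1,0,0,0,0,0,-1.5],[1,0,0,0,0,0,-1.5]],
  ],
)

```text
time_s: 23.65
tool_pos: [449.8, 194.6, 44.7]
orientation: [0.223, 0.975, -0.0, 0.0]
wrist_force: [-0.0, -0.3, 0.2]
gripper_width: 85.5
gripper_force: 0.0
```

step_arm(
  motion=[
    [[1,0,0,0,0,0,-1.5],[1,0,0,0,0,0,-1.5],[1,0,0,0,0,0,-1.5],[1,0,0,0,0,0,-1.5],[1,0,0,0,0,0,-1.5]],
  ],
)

```text
time_s: 24.15
tool_pos: [449.8, 194.6, 44.7]
orientation: [-0.102, 0.995, -0.0, 0.0]
wrist_force: [0.2, 0.9, 0.4]
gripper_width: 85.6
gripper_force: 0.0
```

step_arm(
  motion=[
    [[1,0,0,0,0,0,-1.5],[1,0,0,0,0,0,-1.5],[1,0,0,0,0,0,-0.7],[1,-0.1,0,0,0,0,0],[1,0,0,0,0,0,0]],
  ],
)

```text
time_s: 24.65
tool_pos: [450.8, 195.2, 44.7]
orientation: [-0.257, 0.966, 0.0, 0.0]
wrist_force: [0.5, 0.2, -0.7]
gripper_width: 85.2
gripper_force: 0.0
```

```bash
python3 - <<'E'
from h import *
s=st(); f=grab('wrist'); im=f['pixels']
M=R.from_quat(s['orientation']).as_matrix(); print('yang',np.degrees(np.arctan2(M[1,1],M[0,1])))
y=M[:2,1];x=M[:2,0];c=np.array([450,194.7])
print('nut flats',[proj(f,(*(c+k*20*y+j*11*x),64)).round(0).tolist() for k in(-1,1) for j in(-1,1)])
g=cv2.cvtColor(im,6)
for r in(215,225,235,245): print(r,g[r,205:325:2].tolist())
E
```

```text
{'time_s': 24.65, 'qpos': [-0.32, 0.792, -0.298, 2.08, 0.638, 0.358, 0.951], 'tool_pos': [450.826, 195.23, 44.669], 'orientation': [-0.257, 0.966, 0.0, 0.0], 'wrist_force': [0.484, 0.157, -0.747], 'ft_torque': [-0.031, -0.023, 0.011], 'gripper_force': 0.0, 'gripper_width': 85.19}
yang 119.75887094823102
nut flats [[225.0, 253.0], [223.0, 216.0], [297.0, 253.0], [298.0, 216.0]]
215 [106, 103, 102, 100, 102, 105, 104, 101, 99, 101, 71, 79, 79, 81, 78, 82, 80, 77, 82, 78, 75, 78, 78, 79, 76, 78, 76, 78, 78, 80, 78, 75, 78, 79, 76, 76, 79, 78, 78, 79, 79, 80, 79, 83, 81, 78, 70, 96, 102, 101, 99, 100, 102, 102, 101, 104, 106, 100, 103, 100]
225 [99, 103, 105, 101, 100, 101, 107, 93, 68, 78, 71, 79, 80, 80, 79, 78, 79, 81, 83, 81, 79, 77, 81, 68, 33, 28, 30, 28, 26, 29, 28, 28, 27, 59, 81, 79, 80, 77, 78, 76, 79, 83, 80, 79, 80, 83, 71, 95, 103, 98, 100, 98, 101, 128, 186, 185, 184, 188, 166, 116]
235 [101, 101, 106, 102, 86, 72, 81, 80, 78, 73, 72, 75, 77, 75, 76, 76, 77, 57, 44, 48, 50, 47, 48, 43, 46, 48, 45, 45, 41, 37, 33, 31, 28, 24, 27, 29, 70, 77, 80, 77, 76, 78, 77, 77, 75, 76, 69, 168, 189, 189, 183, 183, 186, 186, 177, 131, 113, 109, 109, 112]
245 [102, 78, 75, 79, 79, 77, 75, 97, 100, 105, 85, 76, 77, 78, 73, 46, 47, 45, 57, 65, 70, 69, 58, 48, 46, 49, 49, 48, 46, 44, 48, 46, 46, 44, 46, 46, 51, 67, 76, 79, 79, 80, 78, 75, 79, 76, 95, 187, 186, 186, 181, 146, 111, 110, 113, 112, 109, 114, 116, 114]
```

The nut's flats show at columns 225 and 297, upright and centred. Down and close.

step_arm(
  motion=[
    [[1,0.1,0,1.2,0,0,0],[1,0,0,1.2,0,0,0],[1,0,0,0.8,0,0,0],[1,0,0,0.4,0,0,0],[0.8,0,0,0,0,0,0]],
  ],
)

```text
time_s: 25.2
tool_pos: [449.5, 194.7, 8.3]
orientation: [-0.258, 0.966, -0.0, -0.0]
wrist_force: [-0.0, 0.7, 0.3]
gripper_width: 73.4
gripper_force: 0.0
```

step_arm(
  motion=[
    [[0.7,0,0,0,0,0,0],[0.6,0,0,0,0,0,0],[0.54,0,0,0,0,0,0],[0.5,0,0,0,0,0,0],[0.48,0,0,0,0,0,0]],
  ],
)

```text
time_s: 25.7
tool_pos: [449.9, 194.8, 8.8]
orientation: [-0.258, 0.966, 0.0, 0.0]
wrist_force: [0.3, 0.4, -0.4]
gripper_width: 40.9
gripper_force: 0.0
```

step_arm(
  motion=[
    [[0.47,0,0,0,0,0,0],[0.46,0,0,0,0,0,0],[0.44,0,0,0,0,0,0],[0.4,0,0,0,0,0,0],[0.4,0,0,0,0,0,0]],
  ],
)

```text
time_s: 26.2
tool_pos: [450.0, 194.5, 9.0]
orientation: [-0.258, 0.966, -0.0, 0.0]
wrist_force: [-0.5, -1.6, 5.6]
gripper_width: 39.1
gripper_force: 49.7
```

step_arm(
  motion=[
    [[0.4,0,0,0,0,0,0.5],[0.4,0,0,0,0,0,1],[0.4,0,0,0,0,0,1],[0.4,0,0,0,0,0,1],[0.4,0,0,0,0,0,1]],
  ],
)

```text
time_s: 26.7
tool_pos: [450.0, 194.7, 9.0]
orientation: [-0.063, 0.998, -0.0, 0.0]
wrist_force: [-0.2, -1.2, 5.2]
gripper_width: 38.9
gripper_force: 49.8
```

step_arm(
  motion=[
    [[0.4,0,0,0,0,0,1],[0.4,0,0,0,0,0,1],[0.4,0,0,0,0,0,1],[0.4,0,0,0,0,0,1],[0.4,0,0,0,0,0,1]],
  ],
)

```text
time_s: 27.2
tool_pos: [450.0, 194.9, 9.0]
orientation: [0.155, 0.988, 0.0, 0.0]
wrist_force: [-0.7, -0.6, 5.2]
gripper_width: 38.7
gripper_force: 49.7
```

step_arm(
  motion=[
    [[0.4,0,0,0,0,0,1],[0.4,0,0,0,0,0,0.6],[0.4,0,0,0,0,0,0.4],[0.4,0,0,0,0,0,0],[0.4,0,0,0,0,0,0]],
  ],
)

```text
time_s: 27.7
tool_pos: [450.0, 195.0, 9.0]
orientation: [0.239, 0.971, 0.0, 0.0]
wrist_force: [0.2, -0.3, 5.5]
gripper_width: 39.0
gripper_force: 49.7
```

```bash
cat > y.py <<'E'
from h import *
s=st(); M=R.from_quat(s['orientation']).as_matrix(); print('yang',np.degrees(np.arctan2(M[1,1],M[0,1])),'tau',np.round(s['effort'],2))
E
python3 y.py
```

```text
{'time_s': 27.7, 'qpos': [-0.467, 0.851, -0.059, 2.101, 0.23, 0.194, 0.356], 'tool_pos': [450.038, 194.995, 9.039], 'orientation': [0.239, 0.971, 0.0, 0.0], 'wrist_force': [0.219, -0.259, 5.546], 'ft_torque': [-0.158, 0.069, -0.104], 'gripper_force': 49.694, 'gripper_width': 38.956}
yang 62.343406706110436 tau [ -0.24 -46.49   0.48  -3.75   0.06  -0.16   0.08]
```

step_arm(
  motion=[
    [[0.4,0,0,0,0,0,0.2],[0.4,0,0,0,0,0,0.2],[0.4,0,0,0,0,0,0.1],[0.4,0,0,0,0,0,0],[0.4,0,0,0,0,0,0]],
  ],
)

```text
time_s: 28.2
tool_pos: [450.0, 195.0, 9.0]
orientation: [0.26, 0.966, 0.0, 0.0]
wrist_force: [-0.1, -0.4, 5.2]
gripper_width: 38.7
gripper_force: 49.7
```

```bash
python3 y.py
```

```text
{'time_s': 28.2, 'qpos': [-0.47, 0.852, -0.053, 2.101, 0.21, 0.193, 0.333], 'tool_pos': [450.048, 195.008, 9.042], 'orientation': [0.26, 0.966, 0.0, 0.0], 'wrist_force': [-0.125, -0.404, 5.224], 'ft_torque': [-0.13, 0.04, -0.055], 'gripper_force': 49.689, 'gripper_width': 38.652}
yang 59.850284875191406 tau [-1.900e-01 -4.649e+01  5.700e-01 -3.730e+00  3.000e-02 -1.500e-01
  5.000e-02]
```

step_arm(
  motion=[
    [[0.4,0,0,0,0,0,0.2],[0.4,0,0,0,0,0,0.1],[0.4,0,0,0,0,0,0.1],[0.4,0,0,0,0,0,0],[0.4,0,0,0,0,0,0]],
  ],
)

```text
time_s: 28.7
tool_pos: [450.0, 195.0, 9.0]
orientation: [0.277, 0.961, 0.0, 0.0]
wrist_force: [-0.0, 0.9, 4.9]
gripper_width: 39.0
gripper_force: 49.7
```

```bash
python3 y.py
```

```text
{'time_s': 28.7, 'qpos': [-0.473, 0.852, -0.049, 2.102, 0.193, 0.192, 0.315], 'tool_pos': [450.034, 195.031, 9.048], 'orientation': [0.277, 0.961, 0.0, 0.0], 'wrist_force': [-0.05, 0.91, 4.863], 'ft_torque': [-0.136, 0.083, -0.051], 'gripper_force': 49.69, 'gripper_width': 38.96}
yang 57.85515373621122 tau [-1.800e-01 -4.648e+01  6.300e-01 -3.710e+00  3.000e-02 -1.400e-01
  4.000e-02]
```

step_arm(
  motion=[
    [[0.4,0,0,0,0,0,0.2],[0.4,0,0,0,0,0,0.1],[0.4,0,0,0,0,0,0.1],[0.4,0,0,0,0,0,0],[0.4,0,0,0,0,0,0]],
  ],
)

```text
time_s: 29.2
tool_pos: [450.1, 195.0, 9.1]
orientation: [0.292, 0.956, 0.0, 0.0]
wrist_force: [1.1, -1.3, 4.4]
gripper_width: 38.9
gripper_force: 50.0
```

```bash
python3 y.py
```

```text
{'time_s': 29.2, 'qpos': [-0.476, 0.852, -0.045, 2.102, 0.178, 0.191, 0.298], 'tool_pos': [450.065, 195.022, 9.054], 'orientation': [0.292, 0.956, 0.0, 0.0], 'wrist_force': [1.084, -1.308, 4.396], 'ft_torque': [-0.281, -0.042, 0.75], 'gripper_force': 49.953, 'gripper_width': 38.886}
yang 56.05713876623088 tau [  0.2  -46.47   0.75  -3.71  -0.79  -0.18  -0.74]
```

step_arm(
  motion=[
    [[0.4,0,0,0,0,0,0.2],[0.4,0,0,0,0,0,0.1],[0.4,0,0,0,0,0,0.1],[0.4,0,0,0,0,0,0],[0.4,0,0,0,0,0,0]],
  ],
)

```text
time_s: 29.7
tool_pos: [450.0, 195.0, 9.0]
orientation: [0.306, 0.952, 0.0, 0.0]
wrist_force: [1.8, -2.0, 4.7]
gripper_width: 39.1
gripper_force: 50.7
```

```bash
python3 y.py
```

```text
{'time_s': 29.7, 'qpos': [-0.479, 0.852, -0.04, 2.102, 0.164, 0.19, 0.282], 'tool_pos': [450.03, 195.019, 9.04], 'orientation': [0.306, 0.952, 0.0, 0.0], 'wrist_force': [1.798, -1.994, 4.693], 'ft_torque': [-0.494, -0.143, 1.819], 'gripper_force': 50.686, 'gripper_width': 39.08}
yang 54.34618669466012 tau [  0.73 -46.45   0.9   -3.7   -1.94  -0.22  -1.84]
```

The stop is reached: the moment rose from about 0.05 to 1.8 N m at 54–56°. I'll relax the twist a little, open, and rise.

step_arm(
  motion=[
    [[0.4,0,0,0,0,0,-0.25],[0.4,0,0,0,0,0,0],[0.55,0,0,0,0,0,0],[0.75,0,0,0,0,0,0],[1,0,0,0,0,0,0]],
  ],
)

```text
time_s: 30.2
tool_pos: [449.7, 194.8, 8.5]
orientation: [0.3, 0.954, 0.0, -0.0]
wrist_force: [0.1, -0.1, 0.2]
gripper_width: 74.1
gripper_force: 0.0
```

step_arm(
  motion=[
    [[1,0,0,0,0,0,0],[1,0,0,0,0,0,0],[1,0,0,-1,0,0,0],[1,0,0,-2.5,0,0,0],[1,0,0,0,0,0,0]],
  ],
)

```text
time_s: 30.7
tool_pos: [451.3, 195.4, 46.2]
orientation: [0.3, 0.954, 0.002, 0.002]
wrist_force: [-0.3, 0.2, -0.2]
gripper_width: 85.4
gripper_force: 0.0
```

```bash
python3 - <<'E'
from h import *
s=st(); f=grab('wrist'); im=f['pixels']; cv2.imwrite('w11raw.png',im)
g=cv2.cvtColor(im,6)
M=R.from_quat(s['orientation']).as_matrix();print('yang',np.degrees(np.arctan2(M[1,1],M[0,1])))
c=np.array([450,194.7]);y=M[:2,1];x=M[:2,0]
# nut side edges and bar
for r in range(216,262,9): print(r,g[r,205:325:2].tolist())
a=np.radians(90-3.64-90); d=np.array([np.cos(a),np.sin(a)]); n=np.array([-d[1],d[0]])
# bar: width axis = d (yaw -3.64), long axis n
for o in(-10,0,10):
    L=[]
    for t in np.arange(-10,10.5,1):
        p=c+n*o+d*t; q=proj(f,(*p,99)).round().astype(int); L.append(int(g[q[1],q[0]]))
    print('bar cross',o,L)
L=[]
for t in range(-20,21,1):
    p=c+n*t; q=proj(f,(*p,99)).round().astype(int); L.append(int(g[q[1],q[0]]))
print('bar along',L)
E
```

```text
{'time_s': 30.7, 'qpos': [-0.464, 0.777, -0.063, 2.09, 0.163, 0.274, 0.296], 'tool_pos': [451.323, 195.428, 46.203], 'orientation': [0.3, 0.954, 0.002, 0.002], 'wrist_force': [-0.277, 0.15, -0.19], 'ft_torque': [0.026, -0.063, -0.015], 'gripper_force': 0.0, 'gripper_width': 85.39}
yang 55.09190551275549
216 [96, 98, 96, 97, 98, 99, 97, 102, 100, 70, 77, 80, 77, 78, 79, 75, 76, 76, 77, 77, 79, 75, 75, 78, 77, 77, 80, 81, 78, 76, 76, 74, 77, 74, 78, 76, 78, 81, 80, 77, 80, 80, 80, 79, 78, 69, 95, 103, 108, 107, 101, 97, 103, 103, 104, 105, 106, 104, 100, 103]
225 [101, 100, 96, 99, 98, 96, 97, 100, 100, 80, 78, 83, 78, 79, 74, 79, 78, 79, 77, 74, 75, 77, 65, 35, 29, 26, 27, 25, 24, 29, 25, 24, 42, 70, 80, 76, 80, 78, 81, 77, 79, 79, 80, 78, 77, 70, 76, 75, 62, 101, 109, 106, 104, 102, 98, 99, 102, 105, 101, 105]
234 [62, 80, 96, 95, 100, 101, 99, 95, 97, 83, 72, 76, 78, 76, 76, 77, 77, 76, 75, 81, 49, 27, 24, 25, 29, 30, 28, 38, 43, 45, 48, 45, 45, 45, 47, 48, 46, 42, 52, 76, 77, 76, 74, 76, 73, 71, 73, 82, 79, 76, 76, 68, 104, 122, 182, 191, 187, 183, 183, 186]
243 [62, 64, 61, 61, 68
[... 536 characters left out ...]
 62, 80, 97, 71, 47, 45, 47, 48, 51, 60, 67, 73, 76, 73, 75, 74, 76, 74, 74, 75, 74, 74, 78, 79, 74, 75, 77, 74, 75, 74, 71, 67, 71, 104, 104, 105, 101, 77, 37, 23, 31, 44, 48, 42, 135, 148, 143, 139, 139, 121]
bar cross -10 [97, 82, 47, 58, 73, 76, 73, 74, 73, 77, 79, 77, 73, 72, 76, 153, 142, 167, 155, 162, 152]
bar cross 0 [44, 46, 51, 59, 75, 77, 73, 74, 78, 74, 76, 75, 73, 72, 69, 101, 103, 98, 104, 100, 101]
bar cross 10 [45, 46, 46, 56, 76, 76, 77, 75, 77, 77, 79, 75, 73, 76, 68, 49, 63, 51, 53, 49, 33]
bar along [110, 110, 111, 111, 110, 109, 109, 113, 80, 79, 79, 78, 78, 79, 74, 78, 76, 78, 81, 76, 76, 81, 77, 78, 75, 77, 76, 79, 79, 80, 79, 78, 71, 51, 56, 76, 74, 73, 95, 104, 103]
```

The bar head still sits at its setting (same edges along its length). Rising clear for a final check of cup and pad.

step_arm(
  motion=[
    [[1,0,0,-2.5,0,0,0],[1,0,0,-3,0,0,0],[1,0,0,-3,0,0,0],[1,0,0,-3,0,0,0],[1,0,0,0,0,0,0]],
  ],
)

```text
time_s: 31.25
tool_pos: [451.9, 195.8, 161.6]
orientation: [0.3, 0.954, 0.002, 0.002]
wrist_force: [0.5, 0.7, -0.1]
gripper_width: 85.7
gripper_force: 0.0
```

```bash
python3 - <<'E'
from prof import *
s=st(); f=grab('wrist'); im=f['pixels']
for off in(0,6): print(off,*prof(im,s['tool_pos'],s['orientation'],53,off,65,115))
for n in('wrist','scene','top'):
    f=grab(n); hs=cv2.cvtColor(f['pixels'],cv2.COLOR_BGR2HSV)
    m=(((hs[...,0]<8)|(hs[...,0]>172))&(hs[...,1]>150)&(hs[...,2]>50)).astype('uint8')
    for c in cv2.findContours(m,0,2)[0]:
        if cv2.contourArea(c)>150:
            e=cv2.fitEllipse(c); p=onz(f,e[0],78)
            if p[0]<700: print(n,[np.round(v,1) for v in e],p.round(1))
E
```

```text
{'time_s': 31.3, 'qpos': [-0.424, 0.57, -0.122, 2.006, 0.123, 0.569, 0.331], 'tool_pos': [450.798, 195.256, 159.996], 'orientation': [0.3, 0.954, 0.001, 0.001], 'wrist_force': [0.705, -1.228, -0.57], 'ft_torque': [0.055, 0.011, 0.017], 'gripper_force': 0.0, 'gripper_width': 85.302}
0 [43, 56, 56, 56, 56, 57, 60, 58, 57, 60, 79, 96, 128, 152, 164, 168, 168, 167, 169, 166, 166, 170, 167, 129, 129, 57, 47, 51, 51, 49, 49, 47, 47, 48, 47, 48, 48, 89, 127, 87, 87, 22, 20, 101, 101, 149, 147, 147, 144, 148] -63.1 40.0 338.2
6 [47, 55, 55, 60, 56, 57, 56, 60, 60, 61, 72, 88, 122, 152, 167, 168, 168, 169, 167, 167, 168, 169, 165, 145, 107, 65, 46, 47, 47, 48, 49, 48, 47, 47, 49, 40, 63, 91, 129, 101, 48, 32, 19, 70, 70, 143, 150, 145, 145, 147] -63.1 40.0 338.2
wrist [array([335.2, 301.1]), array([55.4, 56.2]), np.float64(150.6)] [584.3 186.2  78. ]
scene [array([274.2, 310.1]), array([30. , 31.7]), np.float64(99.6)] [ 413.4 -228.5   78. ]
scene [array([221.4, 150.5]), array([17.6, 23.7]), np.float64(88.6)] [586.3 187.4  78. ]
top [array([348.8, 259.9]), array([25.6, 27.1]), np.float64(119.9)] [ 415.9 -221.6   78. ]
top [array([169.2, 181.4]), array([24.2, 25.1]), np.float64(71.4)] [586.2 188.7  78. ]
```

Final check: the cup is home at (586,188.5) and upright. The carriage has travelled about 12.4 mm and the pad about 8.7 mm, so it is pressed in about 3.7 mm. The other cup has not moved. Handing in.

```bash
python3 -c "
from bench import order
print(order.sign_off())"
```

```text
the job is handed in; nothing more can be done
None
```

The job is handed in at about 31 s: the cup stands upright and home in the vee block, the pad is pressed in about 3.7 mm (measured from camera views), and the lock nut is back hard against its stop with the adjuster setting unmoved.

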